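# Carry a top-heavy raking-light stand over the slip tray and park it

## Robot

A 6-joint arm with a two-finger parallel gripper is mounted at the origin on the work surface. World frame = base frame: x ahead of the robot, y to its left, z up, the work surface at z = 0. Lengths are in m, angles in degrees, forces in N, time in s.
With the tool pointing down it reaches from about 0.35 to 0.875 m from the base axis. Payload 4.2 kg.
Tool frame: the origin (TCP) lies midway between the tips of the shut fingers; the grasp point (between the pads) lies 19 mm behind it; z points along the fingers, y is the line along which they close (so a half turn about z gives the same grasp; the last joint's range is limited). The gripper opens to 87 mm and grips with 3 to 60 N. Pads are 19 mm wide; open, the fingers measure 117 mm over their backs; the gripper's body (75 mm by 190 mm) begins 51 mm behind the grasp point.
Start: joints at [91.364, 22.042, 0.453, 0, -68.411, -14.817], TCP at [0.145, 0.608, 0.223] pointing down, gripper open.
Joint ranges: [-179.83, 179.83], [-69.29, 118.12], [-61.27, 80.66], [-181.25, 117.63], [-171.15, -9.14], [-177.46, 177.46]. Speed limits (degrees/s): [159.86, 159.86, 180, 180, 180, 180].

## Interface

Orientations are given as [roll, pitch, yaw] about the fixed x, y, z axes, in that order (R = Rz(yaw) Ry(pitch) Rx(roll)).
In Python, from workcell import env gives the robot as it stands. The module is installed in compiled form; this text tells all that it offers. Calls block until the motion is done:
- env.goto(position, orientation): joint-space move of the TCP to a pose.
- env.move_straight(position, rotation=None, rate=0.15, force_limit=None): straight line of the TCP; rotation=None keeps the orientation; rate is the mean speed in m/s. With force_limit (N) it stops when the force on the tool has changed by that much, and returns True; else False.
- env.set_joints(angles): joint-space move.
- env.gripper_to(opening, grasp_force=None): opening from 0.0 (shut) to 1.0 (fully open); grasp_force is the grip in N (None keeps the last); returns when the fingers have stopped.
- env.dwell(seconds).
- env.inverse_kinematics(position, orientation): joint angles nearest the present ones, or None.
- env.read_state(): the state.
- env.grab_frame(name): name is "scene" or "side" or "wrist"; returns a dict with "image" (480x640x3 uint8, blue, green, red), "fx", "fy", "cx", "cy" (pixels), "position" and "orientation" of the camera in the world. Camera axes: x right, y up, looking along -z (the intrinsics and any distortion apply to the point x, -y, -z); pixel columns grow to the right and rows downward; lengths in m; the calibration is good to about 2 mm. A picture is of the moment at which its call begins. There is no depth.
A pose or a line that the arm cannot do raises env.Unreachable and nothing moves.
- env.close_job(): hands the job in; it is judged then, once.
Trained networks look in a picture, given as the dict that the camera call returned (one of the last four; its "shot" number tells which), for a name from the list of things; names that differ only in an ending like _2 or _b are one class to them, and where a whole thing is asked for, a point or a joint stands for the part that bears it (a point fixed in the world has none). Each returns a list of dicts, best first, with "score" (0 to 1); they miss things now and then, are a little off and sometimes report something else, mostly with a low value. They report only what shows in the picture. A call takes as long as a camera call.
- env.search_frame(picture, thing): "xyz" ([x, y, z] in m, in world coordinates, good to about 4 mm: the middle of the surface that is visible of it).
- env.trace(picture, thing): "mask" (480x640 bool, what is visible of it).
The state is a dict: "clock": time; "joint_positions": joint angles; "qvel": joint speeds; "joint_torque": joint torques, N m; "position": TCP position; "tool_rot": TCP orientation; "force": force on the tool from outside, world axes, zero at the start; "wrist_torque": the same for the moment, N m; "opening": opening from 0.0 (shut) to 1.0 (fully open); "finger_force": force on a finger pad.
Only numpy, scipy, OpenCV 4.12 (cv2) and the standard library are available. Lean on these libraries where they do the work, as an engineer would, in place of code of your own. Each camera call takes 0.05 s, during which the arm holds its last target. There are 200 camera calls.

## Task

Lift the raking-light stand off the blue mat by its black grip block, bring its top-heavy lamp upright off its stop while still above that mat, carry it balanced to the white tray, and keep it upright there for five seconds just above the rim with the light spot over the red-tagged slip. Then carry it, still balanced, to the green mat, set it down gently and squarely with the lamp still upright, and let go; only then may the lamp sink onto its stop. Keep the stand roughly level, touch nothing with or on the lamp itself, and leave the tray and the other things alone.

Things in the scene. Friction and masses are not known exactly. Their poses are not given: they have to be found in the camera images.
- stand: Loose lamp stand, 0.9 kg. Origin: underside below the grip block; +x to the lamp end, z up. Aluminium base 100 mm wide, 12 thick, x -100 to +200 mm. Black grip block at x=y=0, 32 (x) x 50 (y) mm, top at 87 mm: grip from above across the 32 mm. Tail weight x=-80, top 34 mm. Hinge cheeks x=138 and 199, 130 mm high. Balances near x=75 mm: the lamp end may droop a bit. Starts on the blue mat
- lamp (a joint): Lean j (rad) of the top-heavy sprung lamp relative to the stand; hinge axis = stand +x, at x=170, z=115 mm; positive leans to stand -y. Padded stops at -0.2, +0.2; starts on the negative one. With p = roll of the stand about its +x and lean a = p + j: 0.0098 a'' = 0.118 a - 0.088 j + 0.012 (hinge acceleration to stand +y), N m, friction 0.0003, damping 0.003 j'; the 0.118 may vary 10 percent
- lamp_head: The lamp above the hinge; origin on the hinge axis, z up its post, y along the bar. Yellow bar 360 mm long, 120 mm above the hinge; orange lamp heads 60 x 36 x 44 mm at y = -190 and +190 mm, centres 115 mm above the hinge; white battery box 50 x 60 x 36 mm on top. 0.23 kg, with a 0.21 kg drum 75 mm below the hinge. Nothing may touch it
- lamp_top (a point): Top of the white battery box, 163 mm above the hinge, turns with the lamp. Left level, the lamp falls to a stop with a time constant of about 0.6 s; rolling the stand about its +x against the lean pushes it back: 0.07 to 0.1 rad of roll just lifts it off a stop, then less
- lamp_spot (a point): The spot where the lamp's light falls, fixed to the stand: x = 240 mm, y = 0, at the height of the underside (40 mm ahead of the base's front edge)
- stand_front (a point): Middle of the base's lower front edge, x = 200 mm of the stand
- tray: Fixed white open tray 300 x 260 mm (x, y), rim 50 mm high, wall 6 mm, origin on the table under the middle of its near wall; it extends from there 300 mm along its +x, away from the robot
- slip: Brown bamboo slip 8 x 140 x 3 mm on the tray floor (6 mm above the table) with a red tag 30 x 30 mm at its middle, which is the origin. While lighting it, hold the stand's underside about 100 mm above the table (70 to 150 mm)
- mat_blue: Fixed blue mat 330 x 150 x 4 mm with a white stripe at its front end; start place. Origin on the table below where the stand's origin stands; +x to the front, the mat runs from x = -125 to +205 mm
- mat_green: Fixed green mat, same size and axes as the blue one; the stand's origin belongs over this origin, its front at the white stripe
- mat_green_front (a point): Point on the green mat's top, 200 mm ahead of its origin, where the middle of the stand's front edge belongs
- jar: Loose low closed specimen pot, 60 mm wide, 35 mm high, bystander; origin underside
- dish: Loose low white dish, 70 mm wide, 28 mm high, bystander; origin underside
- brush: Loose brush lying flat between the mats, pointing ahead, bystander

How it is judged (in metres and radians):
On the way, in this order (a step that is already met when the one before it is completed fails the run):
1. the stand is lifted and the lamp is kept upright (within 0.12 rad of the stand's middle position) for one second (height (world z) of stand above 0.03 m and value of joint lamp between -0.12 and 0.12 rad and angle between lamp_top's own z axis and vertical below 0.15 rad), for 1 s.
2. the lamp is kept upright for five seconds with the light spot within 35 mm of the red tag, the underside 70 to 150 mm above the table (horizontal distance between lamp_spot and slip below 0.035 m and height (world z) of stand between 0.07 and 0.15 m and value of joint lamp between -0.12 and 0.12 rad and angle between lamp_top's own z axis and vertical below 0.15 rad), for 5 s.
3. the stand is down on the green mat, in place, with the lamp still upright (horizontal distance between stand and mat_green below 0.03 m and horizontal distance between stand_front and mat_green_front below 0.035 m and height (world z) of stand below 0.01 m and angle between stand's own z axis and vertical below 0.06 rad and value of joint lamp between -0.12 and 0.12 rad and angle between lamp_top's own z axis and vertical below 0.15 rad), for 0.2 s.
At the end, for the whole second after the job is handed in: the stand stands at rest, flat on the green mat, its origin within 30 mm and its front within 35 mm of their marks, released; the lamp may lean (horizontal distance between stand and mat_green below 0.03 m and horizontal distance between stand_front and mat_green_front below 0.035 m and height (world z) of stand below 0.01 m and angle between stand's own z axis and vertical below 0.06 rad and linear speed of stand below 0.02 m/s and contact force between tray and anything else below 3 N); the robot touches nothing.
It fails at once if the lamp lies on a stop while the stand is more than 120 mm away from both mats (horizontal distance between stand and mat_blue above 0.12 m and horizontal distance between stand and mat_green above 0.12 m and not (value of joint lamp between -0.19 and 0.19 rad)).
It fails at once if something touches the lamp (contact force between lamp_head and anything else above 1 N).
It fails at once if the stand is rolled or tipped far from level (angle between stand's own z axis and vertical above 0.3 rad).
It fails at once if the stand is dropped or flung (linear speed of stand above 0.6 m/s).
It fails at once if the tray is struck or the jar, dish or brush disturbed (contact force between tray and anything else above 3 N or distance of any of jar, dish, brush from where it was at the start of the episode above 0.03 m).
It also fails if it takes over 72 s, if anything falls off the work surface, if the arm or the gripper's body presses on something with over 40 N, if the wrist force passes 120 N, or if a joint passes its speed limit or range.

## Working session

There is one attempt and no reset: what is moved stays moved. The work goes in short steps, each a Python script; the robot and the scene stay as the last script left them, time stands still between calls to the robot, and variables do not carry over. Pictures are saved under pics/ and viewed, at most 10 in all, crops included, and the job is handed in when it is done.

```bash
ls; mkdir -p pics; python3 - <<'E'
from workcell import env
import cv2,numpy as np
print(env.read_state())
for n in ["scene","side","wrist"]:
    f=env.grab_frame(n); cv2.imwrite(f"pics/{n}0.png",f["image"])
    print(n,{k:v for k,v in f.items() if k!="image"})
    if n=="wrist":continue
    for t in ["stand","lamp_head","tray","slip","mat_blue","mat_green","jar","dish","brush"]:
        print(t,[(np.round(r["xyz"],3).tolist(),round(r["score"],2)) for r in env.search_frame(f,t)[:2]])
print(env.read_state()["clock"])
E
```

```text
pics
{'clock': 0.0, 'joint_positions': array([ 9.13644341e+01,  2.20899719e+01,  3.80136839e-01, -2.90657198e-02,
       -6.84113036e+01, -1.48184841e+01]), 'qvel': array([ 0.02950001,  0.02594239, -0.01216171,  0.01130338, -0.00961171,
       -0.08339044]), 'joint_torque': array([-1.21837405e-05, -3.90664852e+01,  1.87406623e+01,  4.21976477e+00,
        1.09374206e-02, -1.94520958e-04]), 'position': array([0.14523649, 0.6072714 , 0.22147016]), 'tool_rot': array([ 1.79875981e+02, -4.87685119e-03, -1.34647678e+01]), 'force': array([ 0.27276564, -0.01965886,  0.14911047]), 'wrist_torque': array([ 0.00752298, -0.00163418, -0.01913163]), 'finger_force': 0.0, 'opening': 1.001048127495586}
scene {'fx': 578.6649142294796, 'fy': 578.6649142294796, 'cx': 313.77573578478814, 'cy': 239.82553232151366, 'position': array([0.95988416, 0.71617211, 1.05406039]), 'orientation': array([ 4.40112223e+01, -7.19115180e-02,  1.53741563e+02]), 'shot': 1}
stand [([0.587, 0.364, 0.092], 0.69), ([0.502, -0.014, 0.017], 0.24)]
lamp_head [([0.608, 0.371, 0.269], 0.65)]
tray [([0.817, -0.038, 0.008], 0.78)]
slip
[... 501 characters left out ...]
703947, -163.48710507]), 'shot': 2}
stand [([0.557, 0.36, 0.038], 0.78)]
lamp_head [([0.601, 0.385, 0.269], 0.85)]
tray [([0.827, -0.044, 0.01], 0.72)]
slip [([0.735, -0.05, 0.007], 0.75)]
mat_blue [([0.444, 0.392, 0.002], 0.72), ([0.558, 0.36, 0.033], 0.7)]
mat_green [([0.459, -0.328, 0.004], 0.71)]
jar [([0.507, -0.135, 0.037], 0.96), ([0.499, 0.113, 0.017], 0.31)]
dish [([0.498, 0.117, 0.016], 0.87)]
brush [([0.49, -0.012, 0.019], 0.86)]
wrist {'fx': 339.3844126876881, 'fy': 339.3844126876881, 'cx': 322.2172818047709, 'cy': 240.11130464504092, 'position': array([0.22148814, 0.59031733, 0.38461011]), 'orientation': array([-1.64869401e+01, -5.33427522e-02, -1.03445812e+02]), 'shot': 3}
1.05
```

View pics/scene0.png

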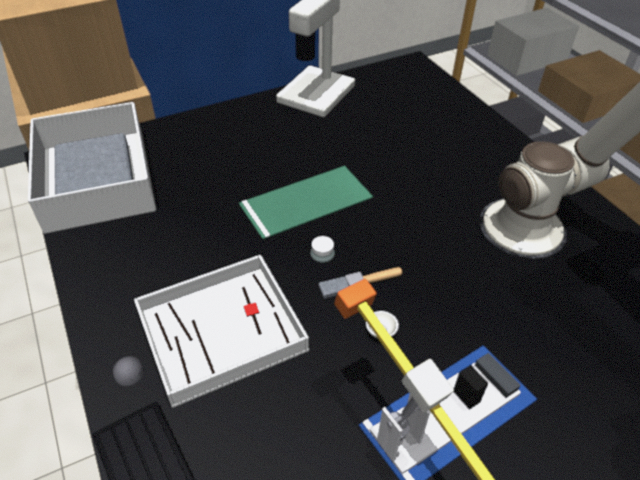

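View pics/side0.png

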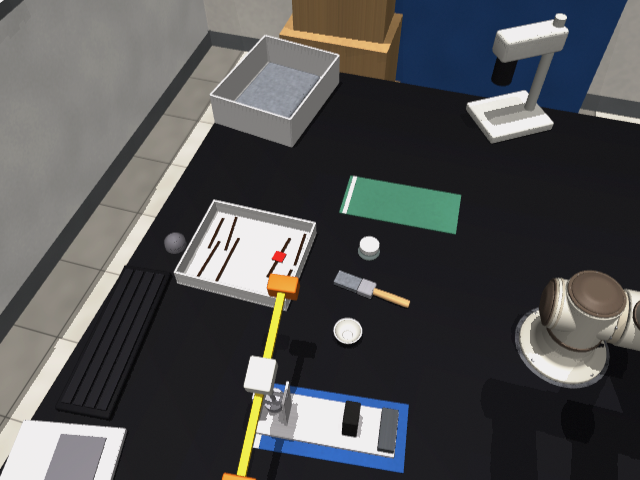

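View pics/wrist0.png

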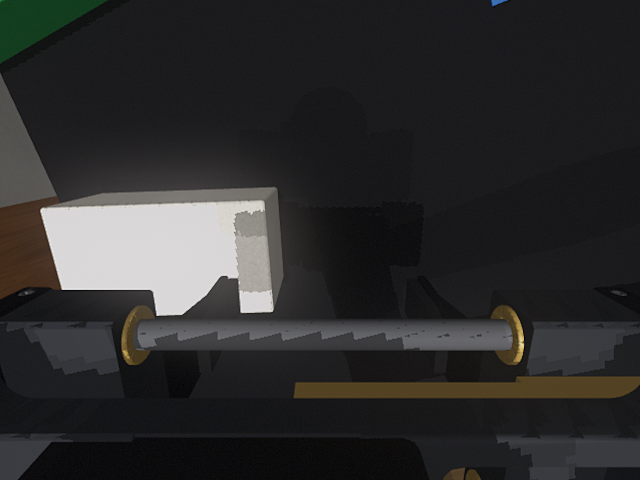

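```bash
cat > h.py <<'E'
import numpy as np,cv2
from scipy.spatial.transform import Rotation as R
def rot(o): return R.from_euler('xyz',o,degrees=True).as_matrix()
def ray(f,uv,z):
    uv=np.atleast_2d(uv).astype(float)
    d=np.c_[(uv[:,0]-f['cx'])/f['fx'],-(uv[:,1]-f['cy'])/f['fy'],-np.ones(len(uv))]@rot(f['orientation']).T
    s=(z-f['position'][2])/d[:,2]; return f['position']+d*s[:,None]
def proj(f,P):
    q=(np.atleast_2d(P)-f['position'])@rot(f['orientation'])
    return np.c_[f['cx']+f['fx']*q[:,0]/-q[:,2],f['cy']+f['fy']*q[:,1]/q[:,2]]
E
cat > loc.py <<'E'
from workcell import env
from h import *
for n in ["scene","side"]:
    f=env.grab_frame(n); im=f["image"].astype(int); b,g,r=im[...,0],im[...,1],im[...,2]
    hsv=cv2.cvtColor(f["image"],cv2.COLOR_BGR2HSV)
    def rect(m,z):
        m=cv2.morphologyEx(m.astype(np.uint8),cv2.MORPH_OPEN,np.ones((3,3)))
        v,u=np.nonzero(m); P=ray(f,np.c_[u,v],z)[:,:2]*1000
        c,s,a=cv2.minAreaRect(P.astype(np.float32)); return np.round(c,1),np.round(s,1),round(a,2),len(u)
    H,S,V=hsv[...,0].astype(int),hsv[...,1],hsv[...,2]
    win=np.zeros((480,640),bool)
    win[340:,230:560]=1
    print(n,"blue",rect((abs(H-109)<8)&(S>150)&(V>90)&win,.004))
    tr=env.trace(f,"mat_green")[0]["mask"]
    print("green",rect(tr,.004), "greenonly",rect((abs(H-78)<12)&(S>90)&(V>60),.004))
    m=(((H<5)|(H>175))&(S>180)&(V>120)).astype(np.uint8)
    k,l,st,c=cv2.connectedComponentsWithStats(m); i=1+np.argmax(st[1:,4])
    print("red",c[i],st[i,4],ray(f,c[i],.01))
    for t in ["stand_front","slip","tray"]:
        x=env.trace(f,t)
        if x: print(t,round(x[0]["score"],2),x[0]["mask"].sum(),rect(x[0]["mask"],.05 if t=="tray" else .0))
    # black grip block
    bl=(V<45)
    for z in [.087]:
        c0=(470,387) if n=="scene" else (351,417)
        w=np.zeros_like(bl);w[c0[1]-25:c0[1]+25,c0[0]-28:c0[0]+28]=1
        k,l,st,c=cv2.connectedComponentsWithStats((bl&w).astype(np.uint8))
        for i in range(1,k):
            if st[i,4]>80: print("block",st[i],c[i],ray(f,c[i],.06),rect(l==i,.06))
    cv2.imwrite(f"pics/{n}_crop.png",cv2.resize(f["image"][c0[1]-70:c0[1]+70,c0[0]-120:c0[0]+80],None,fx=4,fy=4,interpolation=cv2.INTER_CUBIC)[:560,:800])
print(env.read_state()["clock"])
E
python3 loc.py
```

```text
scene blue (array([478.5, 343.5]), array([331.9, 152.5]), 6.91, 2917)
green (array([ 460.3, -338.2]), array([337.4, 158.5]), 2.26, 4760) greenonly (array([ 461.3, -338.9]), array([335.6, 156.9]), 2.16, 4376)
red [251.05 309.17] 100 [[ 0.73489633 -0.05564709  0.01      ]]
slip 0.36 11663 (array([518.6, 237.3]), array([335.3, 483.3]), 24.47, 11657)
tray 0.61 15727 (array([814.5, -23.6]), array([303.1, 292.3]), 0.17, 15727)
block [455 367  32  41 818] [469.86919315 386.74449878] [[0.43854596 0.33920411 0.06      ]] (array([438.3, 338. ]), array([63.5, 65.5]), 6.05, 814)
side blue (array([466.6, 347.3]), array([308. , 151.7]), 6.96, 3328)
green (array([ 461.2, -330.2]), array([329.3, 153.6]), 2.36, 4516) greenonly (array([ 461.5, -333.4]), array([330.7, 154.8]), 2.37, 4383)
red [278.76842105 256.15789474] 95 [[ 0.73353197 -0.05102478  0.01      ]]
stand_front 0.77 9798 (array([527.5, 233.7]), array([355.7, 526.6]), 8.75, 9795)
slip 0.63 213 (array([737. , -72.3]), array([31.5, 98.3]), 3.52, 185)
tray 0.56 9634 (array([806.4, -17.5]), array([315.4, 291.7]), 0.09, 9628)
block [339 392  40   7 148] [364.06081081 393.79054054] [[0.42078705 0.28273894 0.06      ]] (array([419.3, 284. ]), array([58.5, 11.4]), 16.36, 128)
block [342 401  18  36 495] [350.51717172 418.40808081] [[0.43504722 0.3437855  0.06      ]] (array([435.2, 343. ]), array([31.3, 73. ]), 6.3, 494)
1.55
```

```bash
cat >> h.py <<'E'
# stand pose -> TCP pose.  S=stand origin, h=heading deg, p=roll rad (about stand x, through the hinge line height zp), GZ=TCP height in stand frame
GZ=0.042
def tcp(S,h,p=0.,pit=0.,yo=-90,zp=0.115):
    Rs=R.from_euler('z',h,degrees=True)*R.from_euler('y',pit)*R.from_euler('x',p)
    R0=R.from_euler('z',h,degrees=True)
    pivot=np.asarray(S,float)+R0.apply([0,0,zp])
    P=pivot+Rs.apply([0,0,GZ-zp])
    Rt=Rs*R.from_euler('z',yo,degrees=True)*R.from_euler('x',180,degrees=True)
    return P,Rt.as_euler('xyz',degrees=True)
BLUE=np.array([.437,.341,.004]);HB=6.9
GREEN=np.array([.4212,-.337,.004]);HG=2.3
RED=np.array([.734,-.053]);HR=4.5
TR=np.array([RED[0]-.24*np.cos(np.radians(HR)),RED[1]-.24*np.sin(np.radians(HR)),.105])
E
python3 - <<'E'
from workcell import env
from h import *
for yo in (-90,90):
  for S,h in ((BLUE,HB),(BLUE+[0,-.08,.1],HB),(TR,HR),(GREEN,HG)):
    for p in (-.1,0,.1):
      q=env.inverse_kinematics(*tcp(S,h,p,yo=yo)); print(yo,p,None if q is None else np.round(q,1))
c=lambda:env.read_state()["clock"]
P,o=tcp(BLUE+[0,0,.13],HB)
t=c(); env.goto(P,o); print("goto",c()-t)
q=np.array(env.inverse_kinematics(P,o))
for d in (.02,.05,.1):
  q2=env.inverse_kinematics(*tcp(BLUE+[0,0,.13],HB,d)); print(np.round(q2-q,2))
  t=c(); env.set_joints(q2); s=env.read_state(); print(d,"set",round(c()-t,3),np.round(s["joint_positions"]-q2,3),np.round(s["qvel"],2))
P2,o2=tcp(BLUE+[0,0,.13],HB,.05)
t=c(); env.move_straight(P2,o2,rate=.3); s=env.read_state();print("straight",c()-t,s["position"]-P2,s["tool_rot"]-o2)
P2,o2=tcp(BLUE+[0,0.01,.13],HB,.0)
t=c(); env.move_straight(P2,o2,rate=.1); s=env.read_state();print("straight",c()-t,s["position"]-P2,s["tool_rot"]-o2)
E
```

```text
-90 -0.1 [ 56.3  27.3 -22.2   5.3 -44.9 -53.3]
-90 0 [ 54.7  26.3 -22.    0.  -41.7 -47.8]
-90 0.1 [ 52.9  25.5 -21.3  -6.3 -39.3 -41.2]
-90 -0.1 [ 51.1  16.  -22.6   5.  -55.5 -47.1]
-90 0 [ 49.1  15.  -22.    0.  -53.  -42.2]
-90 0.1 [ 47.   14.3 -21.1  -5.6 -51.1 -36.6]
-90 -0.1 [ 13.   13.7 -26.5   7.3 -50.8 -13.2]
-90 0 [ 10.4  14.1 -23.1   0.  -52.8  -5.9]
-90 0.1 [  7.4  14.7 -19.8  -7.  -55.4   1. ]
-90 -0.1 [-19.2  24.1 -29.8   9.5 -34.4  13.8]
-90 0 [-21.4  25.1 -24.1   0.  -40.7  23.7]
-90 0.1 [-23.9  26.4 -19.3  -7.  -47.1  31.1]
90 -0.1 [ 56.3  27.3 -22.2   5.3 -44.9 126.7]
90 0 [ 54.7  26.3 -22.   -0.  -41.7 132.2]
90 0.1 [ 52.9  25.5 -21.3  -6.3 -39.3 138.8]
90 -0.1 [ 51.1  16.  -22.6   5.  -55.5 132.9]
90 0 [ 49.1  15.  -22.   -0.  -53.  137.8]
90 0.1 [ 47.   14.3 -21.1  -5.6 -51.1 143.4]
90 -0.1 [ 13.   13.7 -26.5   7.3 -50.8 166.8]
90 0 [ 10.4  14.1 -23.1   0.  -52.8 174.1]
90 0.1 None
90 -0.1 [ -19.2   24.1  -29.8    9.5  -34.4 -166.2]
90 0 [ -21.4   25.1  -24.1   -0.   -40.7 -156.3]
90 0.1 [ -23.9   26.4  -19.3   -7.   -47.1 -148.9]
goto 1.4749999999999999
[-0.34 -0.22  0.01 -0.91  0.61  0.81]
0.02 set 0.25 [ 0.058 -0.009  0.019 -0.011  0.004  0.008] [-0.12  0.08 -0.07  0.37 -0.08 -0.15]
[-0.87 -0.54  0.05 -2.32  1.49  2.08]
0.05 set 0.25 [ 0.012 -0.011  0.005  0.025 -0.016 -0.024] [ 0.18  0.29  0.07  0.36 -0.12 -0.12]
[-1.8  -1.03  0.14 -4.79  2.86  4.33]
0.1 set 0.25 [-0.004 -0.005  0.005  0.07  -0.038 -0.064] [ 0.27  0.23  0.06  0.48  0.09 -0.2 ]
straight 0.25000000000000044 [-0.00025905  0.00036704 -0.00035769] [-0.02375717 -0.02091394  0.05758433]
straight 0.25 [-0.00031742  0.00054087 -0.00043091] [3.59961658e+02 3.24312448e-02 6.43812971e-02]
```

```bash
cat > vis.py <<'E'
from h import *
def feats(f,guess):
    """yellow line (point, dir, extent) and orange centroids near guess; guess=(hinge px bbox)"""
    im=f["image"];hsv=cv2.cvtColor(im,cv2.COLOR_BGR2HSV);H,S,V=[hsv[...,i].astype(int) for i in range(3)]
    u,v=guess;w=np.zeros(H.shape,bool);w[max(0,int(v.min())-25):int(max(v.max()+25,0)),max(0,int(u.min())-25):int(max(u.max()+25,0))]=1
    y=w&(abs(H-29)<6)&(S>150)&(V>70); o=w&(abs(H-11)<6)&(S>170)&(V>70)
    def big(m):
        m=cv2.morphologyEx(m.astype(np.uint8),cv2.MORPH_OPEN,np.ones((2,2)))
        k,l,st,c=cv2.connectedComponentsWithStats(m)
        return [(st[i],c[i],l==i) for i in range(1,k) if st[i,4]>60]
    ys=big(y); 
    m=np.zeros(H.shape,bool)
    for s in ys:m|=s[2]
    vv,uu=np.nonzero(m); L=None
    if len(uu)>100:
        dx,dy,x0,y0=cv2.fitLine(np.c_[uu,vv].astype(np.float32),cv2.DIST_HUBER,0,.01,.01).ravel()
        L=(np.array([x0,y0]),np.array([dx,dy]),len(uu))
    heads=[]
    for st,c,_ in big(o):
        full=st[0]>0 and st[1]>0 and st[0]+st[2]<640 and st[1]+st[3]<480
        heads.append((c,st[4],full))
    return L,heads
def lamp_pts(S,h,p,a,pit=0.):
    """world points of heads(-,+), bar ends(-,+) for stand pose with hinge pivot, abs lean a"""
    R0=R.from_euler('z',h,degrees=True)
    piv=np.asarray(S)+R0.apply([0,0,.115]); hin=piv+(R0*R.from_euler('y',pit)*R.from_euler('x',p)).apply([.17,0,0])
    # pivot on hinge line: roll leaves the hinge in place
    Ra=R0*R.from_euler('y',pit)*R.from_euler('x',a)
    return hin+Ra.apply([[0,-.19,.115],[0,.19,.115],[0,-.15,.12],[0,.15,.12]])
from scipy.optimize import least_squares
def measure(f,S,h,p,off=(0,0),pit=0.,a0=0.):
    """abs lean a, residual norm, using line + full heads, with image offset off"""
    q=proj(f,lamp_pts(S,h,p,a0,pit)); L,heads=feats(f,(q[:,0],q[:,1]))
    def res(x,full=False):
        q=proj(f,lamp_pts(S,h,p,x[0],pit))+np.asarray(off); r=[]
        if L is not None:
            n=np.array([-L[1][1],L[1][0]])
            r+=list((q[2:]-L[0])@n)
        for c,A,fl in heads:
            if not fl: continue
            d=[np.hypot(*(c-q[i])) for i in (0,1)];i=int(np.argmin(d))
            if d[i]<40: r+=list(c-q[i])
        return np.array(r) if r else np.zeros(1)
    s=least_squares(res,[a0],x_scale=.1,loss='soft_l1')
    return s.x[0],res(s.x),(L,heads)
E
cat > grasp.py <<'E'
from workcell import env
from vis import *
P,o=tcp(BLUE+[0,0,.13],HB); 
f=env.grab_frame("scene"); cv2.imwrite("pics/g0.png",f["image"])
print("pre",measure(f,BLUE,HB,0,a0=-.2))
P,o=tcp(BLUE,HB)
env.move_straight(P,o,rate=.12)
s=env.read_state();print(s["position"]-P,s["force"])
env.gripper_to(0.0,60)
s=env.read_state();print("grip",s["opening"],s["finger_force"],s["position"]-P,s["force"],s["wrist_torque"],s["tool_rot"])
f=env.grab_frame("scene"); print("gripped",measure(f,BLUE,HB,0,a0=-.2)[:2])
S=BLUE+[0,0,.06];env.move_straight(*tcp(S,HB),rate=.08)
s=env.read_state();print("lift",s["opening"],s["force"],s["wrist_torque"],s["position"]-tcp(S,HB)[0],s["tool_rot"]-tcp(S,HB)[1])
f=env.grab_frame("scene"); cv2.imwrite("pics/g1.png",f["image"]); print("lifted",measure(f,S,HB,0,a0=-.2))
S=S+[0.,-.085,.0];env.move_straight(*tcp(S,HB),rate=.08)
f=env.grab_frame("scene"); cv2.imwrite("pics/g2.png",f["image"]); print("shifted",measure(f,S,HB,0,a0=-.2))
print(env.read_state()["clock"],S)
E
python3 grasp.py
```

```text
pre (np.float64(-0.21385962703226952), array([-2.5861154 , -3.9189104 , -0.08484928, -3.0022746 ]), ((array([426.97324, 403.34668], dtype=float32), array([0.5812763, 0.8137063], dtype=float32), 226), [(array([355.59817945, 298.45513654]), np.int32(769), np.True_)]))
[0.00044537 0.00051043 0.00078097] [0.08676158 0.27796939 0.74692924]
grip 0.3649534807060147 59.947289396077394 [-0.00157025 -0.00074409 -0.00014979] [-5.56122477 -0.73306689  2.61108474] [ 0.03512627  1.15752145 -0.23760777] [ 1.79833350e+02 -7.04528571e-02 -8.31855177e+01]
gripped (np.float64(-0.20534763198539838), array([-2.83225187, -4.74402962, -0.09791472, -2.78790733]))
lift 0.3634171219270144 [ 0.07491178  0.10963063 -9.66684233] [ 0.00652939  0.66081055 -0.00765721] [-0.00065558 -0.00065407 -0.00088155] [ 3.59894190e+02 -7.40307731e-02 -2.62056426e-02]
lifted (np.float64(-0.1901625600808134), array([-3.28316716, -6.25009217, -0.21566663, -3.11954507]), ((array([437.5425 , 392.09238], dtype=float32), array([0.5925491, 0.8055343], dtype=float32), 373), [(array([356.01031992, 275.70897833]), np.int32(969), np.True_), (array([521.94055944, 473.95804196]), np.int32(286), np.False_)]))
shifted (np.float64(-0.19174975111448653), array([-3.20455719, -5.10076157, -0.26463958, -2.86877235, -1.14191225,
        0.01113065]), ((array([416.2348, 360.9193], dtype=float32), array([0.59614164, 0.80287933], dtype=float32), 311), [(array([332.05997819, 242.16684842]), np.int32(917), np.True_), (array([475.99737533, 436.48206474]), np.int32(1143), np.True_)]))
8.7667 [0.437 0.256 0.064]
```

View pics/g2.png

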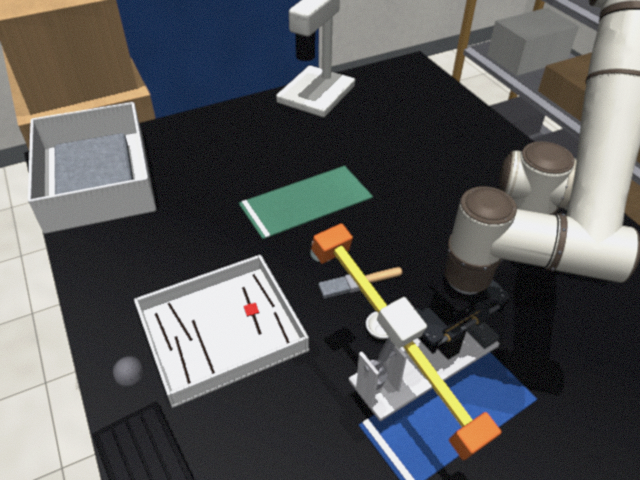

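```bash
cat > bal.py <<'E'
import numpy as np,pickle,os
from scipy.linalg import solve_discrete_are,block_diag
I,G,K,M,C=.0098,.118,.088,.012,.003
T1,T2=.05,.25;T=T1+T2;DT=.005
tt=np.arange(0,T,DT)
def prof(t):
    x=np.clip((t-T1)/T2,0,1); return x**3*(10-15*x+6*x*x)
s=prof(tt); sp=np.gradient(prof(np.arange(-DT,T+DT,DT)),DT)[1:-1][:len(tt)]; spp=np.gradient(sp,DT)
def sim(x,p0,p1,dy,G=G,fr=0.):
    a,w,d=x
    for k in range(len(tt)):
        p=p0+(p1-p0)*s[k];pd=(p1-p0)*sp[k];j=a-p
        acc=(G*a-K*j-C*(w-pd)+M*dy*spp[k]-fr*np.sign(w-pd))/I+d
        w+=acc*DT;a+=w*DT
        if abs(a-p)>.2: a=p+.2*np.sign(a-p);w=pd
    return np.array([a,w,d])
e=1e-3;z=np.zeros(3)
A=np.column_stack([sim(v*e,0,0,0)/e for v in np.eye(3)])
Bp0=sim(z,e,0,0)/e;Bp1=sim(z,0,e,0)/e
# LQR state (a,w,p), input p1
Al=np.zeros((3,3));Al[:2,:2]=A[:2,:2];Al[:2,2]=Bp0[:2]
Bl=np.array([[Bp1[0]],[Bp1[1]],[1.]])
Q=np.diag([1.,.3,.3]);Rr=np.array([[.6]])
X=solve_discrete_are(Al,Bl,Q,Rr);Kl=np.linalg.solve(Rr+Bl.T@X@Bl,Bl.T@X@Al)[0]
class Bal:
    def __init__(s,a):
        s.x=np.array([a,0.,0.]);s.P=np.diag([1e-4,1e-3,.01])
    def update(s,am,r=.006):
        h=np.array([1.,0,0]);k=s.P@h/(s.P[0,0]+r*r);inn=am-s.x[0]
        s.x=s.x+k*inn;s.P=s.P-np.outer(k,h@s.P);return inn
    def command(s,p,pmax=.12):
        pref=np.clip(-s.x[2]*I/K,-.05,.05)
        u=pref-Kl@np.array([s.x[0],s.x[1],p-pref])
        return float(np.clip(u,max(-pmax,p-.07),min(pmax,p+.07)))
    def predict(s,p0,p1,dy):
        on=abs(s.x[0]-p0)>.185
        s.x=sim(s.x,p0,p1,dy); s.x[2]=np.clip(s.x[2],-.4,.4)
        s.P=A@s.P@A.T+np.diag([2e-5,4e-4,2e-4 if not on else 0])
if __name__=="__main__":
    print("K",Kl,np.abs(np.linalg.eigvals(Al-Bl@Kl[None])))
    rng=np.random.default_rng(0)
    for Gt in (.106,.118,.13):
      for bias in (-.015,0,.015):
        x=np.array([-.2,0,0.]);p=0.;b=Bal(-.19);v=0;H=[]
        for k in range(100):
            b.update(x[0]+bias+rng.normal()*.004); p1=b.command(p)
            tgt=-.08 if 20<k<45 or 65<k<85 else 0; v+=np.clip(tgt-v,-.015,.015);dy=v*T
            b.predict(p,p1,dy); pe=p1+rng.normal()*.001
            x=sim(x,p,pe,dy,G=Gt,fr=.0003);p=pe;H.append((x[0],p))
        H=np.array(H);j=H[:,0]-H[:,1]
        print(Gt,bias,"on stop till",np.nonzero(abs(j)>.12)[0].tolist()[-1:],"max|j|,|a| after 12:",abs(j[12:]).max().round(3),abs(H[12:,0]).max().round(3),"p",abs(H[12:,1]).max().round(3))
E
python3 bal.py
python3 - <<'E'
from h import *
f=dict(fx=578.66,fy=578.66,cx=313.8,cy=239.8,position=np.array([0.95988416, 0.71617211, 1.05406039]),orientation=[44.011,-.0719,153.74])
print(ray(f,[[285,95],[345,75],[315,110],[92,215],[155,210]],0.)); print(ray(f,[[310,10]],.3))
E
```

```text
K [1.02491026 0.53839326 0.62016953] [5.78902602e-01 1.12698270e-01 1.23718287e-16]
0.106 -0.015 on stop till [78] max|j|,|a| after 12: 0.2 0.177 p 0.121
0.106 0 on stop till [84] max|j|,|a| after 12: 0.199 0.127 p 0.076
0.106 0.015 on stop till [87] max|j|,|a| after 12: 0.2 0.22 p 0.122
0.118 -0.015 on stop till [86] max|j|,|a| after 12: 0.197 0.161 p 0.119
0.118 0 on stop till [86] max|j|,|a| after 12: 0.196 0.123 p 0.074
0.118 0.015 on stop till [96] max|j|,|a| after 12: 0.198 0.184 p 0.123
0.13 -0.015 on stop till [83] max|j|,|a| after 12: 0.199 0.15 p 0.11
0.13 0 on stop till [97] max|j|,|a| after 12: 0.196 0.16 p 0.121
0.13 0.015 on stop till [95] max|j|,|a| after 12: 0.198 0.165 p 0.121
[[ 0.2969673  -0.8419069   0.        ]
 [ 0.0560461  -0.86641191  0.        ]
 [ 0.24648859 -0.71805545  0.        ]
 [ 0.99337089 -0.53655006  0.        ]
 [ 0.83893326 -0.48213942  0.        ]]
[[ 0.23117928 -0.78395391  0.3       ]]
```

```bash
python3 - <<'E'
s=open('bal.py').read()
s=s.replace("def command(s,p,pmax=.12):","def command(s,p,v=0.,pmax=.12):").replace("s.x[1],p-pref]","s.x[1]+M/I*v,p-pref]")
s=s.replace("""p1=b.command(p)
            tgt=-.08 if 20<k<45 or 65<k<85 else 0; v+=np.clip(tgt-v,-.015,.015);dy=v*T""","""
            tgt=-VM if 20<k<45 or 65<k<85 else 0; v+=np.clip(tgt-v,-AC,AC);dy=v*T; p1=b.command(p,v)""")
s=s.replace("    for Gt in","    for VM,AC in ((0,1),(.05,.009),(.08,.009)):\n     for Gt in")
s=s.replace("      for bias in (-.015,0,.015)","      for bias in (-.01,0,.015)").replace("print(Gt,","print(VM,Gt,")
open('bal.py','w').write(s)
E
python3 bal.py
```

```text
K [1.02491026 0.53839326 0.62016953] [5.78902602e-01 1.12698270e-01 1.23718287e-16]
0 0.106 -0.01 on stop till [98] max|j|,|a| after 12: 0.177 0.117 p 0.084
0 0.106 0 on stop till [98] max|j|,|a| after 12: 0.174 0.11 p 0.077
0 0.106 0.015 on stop till [98] max|j|,|a| after 12: 0.194 0.2 p 0.12
0 0.118 -0.01 on stop till [15] max|j|,|a| after 12: 0.191 0.158 p 0.122
0 0.118 0 on stop till [18] max|j|,|a| after 12: 0.196 0.123 p 0.074
0 0.118 0.015 on stop till [65] max|j|,|a| after 12: 0.2 0.241 p 0.12
0 0.13 -0.01 on stop till [76] max|j|,|a| after 12: 0.199 0.177 p 0.121
0 0.13 0 on stop till [7] max|j|,|a| after 12: 0.09 0.053 p 0.054
0 0.13 0.015 on stop till [21] max|j|,|a| after 12: 0.198 0.133 p 0.106
0.05 0.106 -0.01 on stop till [98] max|j|,|a| after 12: 0.2 0.172 p 0.122
0.05 0.106 0 on stop till [30] max|j|,|a| after 12: 0.198 0.132 p 0.073
0.05 0.106 0.015 on stop till [58] max|j|,|a| after 12: 0.2 0.219 p 0.122
0.05 0.118 -0.01 on stop till [23] max|j|,|a| after 12: 0.186 0.154 p 0.119
0.05 0.118 0 on stop till [17] max|j|,|a| after 12: 0.2 0.157 p 0.119
0.05 0.118 0.015 
[... 245 characters left out ...]
,|a| after 12: 0.162 0.103 p 0.067
0.08 0.106 -0.01 on stop till [38] max|j|,|a| after 12: 0.189 0.123 p 0.074
0.08 0.106 0 on stop till [35] max|j|,|a| after 12: 0.191 0.117 p 0.113
0.08 0.106 0.015 on stop till [96] max|j|,|a| after 12: 0.199 0.217 p 0.119
0.08 0.118 -0.01 on stop till [19] max|j|,|a| after 12: 0.196 0.125 p 0.071
0.08 0.118 0 on stop till [17] max|j|,|a| after 12: 0.189 0.158 p 0.12
0.08 0.118 0.015 on stop till [37] max|j|,|a| after 12: 0.19 0.196 p 0.121
0.08 0.13 -0.01 on stop till [19] max|j|,|a| after 12: 0.199 0.133 p 0.092
0.08 0.13 0 on stop till [63] max|j|,|a| after 12: 0.165 0.088 p 0.077
0.08 0.13 0.015 on stop till [4] max|j|,|a| after 12: 0.085 0.043 p 0.047
```

```bash
python3 - <<'E'
s=open('bal.py').read()
s=s.replace("+np.diag([2e-5,4e-4,2e-4 if not on else 0])","+np.diag([QA,QW,QD])\n        if on or abs(s.x[0]-p1)>.185: s.P=np.diag([1e-4,1e-3,P0D]);s.x[2]=0.")
s=s.replace("class Bal","QA,QW,QD,P0D=1e-6,1e-4,1e-5,1e-4\nclass Bal").replace("r=.006","r=.004").replace("-.4,.4","-.15,.15")
s=s.replace('    rng=np','    import sys\n    QA,QW,QD,P0D=eval(sys.argv[1])\n    rng=np')
s=s.replace('        print(VM','        if VM!=.05: print(VM')
open('bal.py','w').write(s)
E
for q in 1e-6,1e-4,1e-5,1e-4 1e-6,1e-4,0,1e-9 2e-5,4e-4,1e-4,1e-3 2e-6,4e-4,3e-6,1e-4; do echo == $q; python3 bal.py $q | cut -c1-110; done
```

```text
== 1e-6,1e-4,1e-5,1e-4
K [1.02491026 0.53839326 0.62016953] [5.78902602e-01 1.12698270e-01 1.23718287e-16]
0 0.106 -0.01 on stop till [98] max|j|,|a| after 12: 0.177 0.117 p 0.084
0 0.106 0 on stop till [98] max|j|,|a| after 12: 0.174 0.11 p 0.077
0 0.106 0.015 on stop till [81] max|j|,|a| after 12: 0.19 0.196 p 0.12
0 0.118 -0.01 on stop till [24] max|j|,|a| after 12: 0.195 0.13 p 0.12
0 0.118 0 on stop till [22] max|j|,|a| after 12: 0.196 0.123 p 0.074
0 0.118 0.015 on stop till [36] max|j|,|a| after 12: 0.197 0.123 p 0.092
0 0.13 -0.01 on stop till [90] max|j|,|a| after 12: 0.195 0.115 p 0.08
0 0.13 0 on stop till [12] max|j|,|a| after 12: 0.138 0.051 p 0.104
0 0.13 0.015 on stop till [99] max|j|,|a| after 12: 0.199 0.158 p 0.12
0.08 0.106 -0.01 on stop till [32] max|j|,|a| after 12: 0.189 0.123 p 0.074
0.08 0.106 0 on stop till [34] max|j|,|a| after 12: 0.19 0.117 p 0.107
0.08 0.106 0.015 on stop till [51] max|j|,|a| after 12: 0.193 0.215 p 0.121
0.08 0.118 -0.01 on stop till [15] max|j|,|a| after 12: 0.196 0.125 p 0.077
0.08 0.118 0 on stop till [17] max|j|,|a| after 12: 0.189 0
[... 3821 characters left out ...]
j|,|a| after 12: 0.197 0.16 p 0.12
0.08 0.106 -0.01 on stop till [32] max|j|,|a| after 12: 0.189 0.123 p 0.074
0.08 0.106 0 on stop till [34] max|j|,|a| after 12: 0.19 0.117 p 0.107
0.08 0.106 0.015 on stop till [51] max|j|,|a| after 12: 0.193 0.215 p 0.121
0.08 0.118 -0.01 on stop till [15] max|j|,|a| after 12: 0.196 0.125 p 0.077
0.08 0.118 0 on stop till [17] max|j|,|a| after 12: 0.189 0.158 p 0.12
0.08 0.118 0.015 on stop till [16] max|j|,|a| after 12: 0.177 0.156 p 0.118
0.08 0.13 -0.01 on stop till [83] max|j|,|a| after 12: 0.189 0.115 p 0.075
0.08 0.13 0 on stop till [45] max|j|,|a| after 12: 0.198 0.176 p 0.12
0.08 0.13 0.015 on stop till [42] max|j|,|a| after 12: 0.193 0.126 p 0.067
```

```bash
cat > tst.py <<'E'
import bal;from bal import *
rng=np.random.default_rng(1)
def run(Gt,bias,VM,noise=.004,x0=-.05,AC=.009,show=False):
    x=np.array([x0,0,0.]);p=0.;b=Bal(x0);v=0;H=[]
    for k in range(100):
        b.update(x[0]+bias+rng.normal()*noise)
        tgt=-VM if 20<k<45 or 65<k<85 else 0; v+=np.clip(tgt-v,-AC,AC);dy=v*T; p1=b.command(p,v)
        if show and k<30: print(k,x[:2].round(3),b.x.round(3),round(p,3),round(p1,3))
        b.predict(p,p1,dy); pe=p1+rng.normal()*.001
        x=sim(x,p,pe,dy,G=Gt,fr=.0003);p=pe;H.append((x[0],p))
    H=np.array(H);j=H[8:,0]-H[8:,1]
    return abs(j).max().round(3),abs(H[8:,0]).max().round(3)
if __name__=="__main__":
    run(.118,0,0,show=True)
    for r in (.6,.2,.05):
        bal.Rr=np.array([[r]]);X=solve_discrete_are(Al,Bl,Q,bal.Rr);bal.Kl=np.linalg.solve(bal.Rr+Bl.T@X@Bl,Bl.T@X@Al)[0];print(r,bal.Kl)
        for q in ((1e-6,1e-4,0,1e-9),(2e-6,4e-4,1e-5,1e-4),(2e-5,1e-3,1e-4,1e-3),(2e-5,3e-3,1e-3,1e-2)):
            bal.QA,bal.QW,bal.QD,bal.P0D=q
            print(q,[max(run(g,bi,V)[0] for _ in range(4)) for g in (.106,.118,.13) for bi in (-.01,.015) for V in (0,.08)])
E
python3 tst.py
```

```text
0 [-0.05  0.  ] [-0.049  0.     0.   ] 0.0 0.05
1 [-0.05   0.033] [-0.048  0.029  0.004] 0.051 0.002
2 [-0.033  0.046] [-0.03   0.061  0.012] 0.0 -0.005
3 [-0.026  0.003] [-0.027 -0.004 -0.035] -0.004 0.039
4 [-0.024  0.035] [-0.024  0.028 -0.016] 0.039 -0.012
5 [-0.009  0.039] [-0.009  0.039 -0.014] -0.012 -0.002
6 [-0.002  0.017] [-0.005  0.005 -0.017] -0.001 0.006
7 [0.003 0.023] [ 0.     0.013 -0.012] 0.006 -0.009
8 [0.01  0.014] [ 0.009  0.017 -0.007] -0.008 -0.012
9 [ 0.01  -0.011] [ 0.008 -0.011 -0.01 ] -0.012 0.007
10 [0.007 0.002] [ 0.006 -0.004 -0.007] 0.007 -0.007
11 [ 0.008 -0.002] [ 0.012  0.011 -0.003] -0.007 -0.013
12 [ 0.005 -0.022] [-0.002 -0.041 -0.013] -0.012 0.034
13 [0.001 0.019] [-0.003  0.009 -0.006] 0.032 -0.021
14 [0.012 0.023] [ 0.011  0.03  -0.002] -0.021 -0.014
15 [ 0.013 -0.008] [0.02  0.007 0.001] -0.014 -0.015
16 [ 0.007 -0.028] [ 0.009 -0.037 -0.005] -0.016 0.022
17 [-0.001 -0.002] [ 0.001 -0.013 -0.002] 0.024 -0.008
18 [0.004 0.01 ] [ 0.002  0.004 -0.003] -0.008 0.001
19 [0.005 0.006] [ 0.005  0.005 -0.001] -0.0 -0.007
20 [ 0.005 -0.007] [ 0.002 -0.01
[... 2998 characters left out ...]
 np.float64(0.094), np.float64(0.12), np.float64(0.086), np.float64(0.093), np.float64(0.115), np.float64(0.125), np.float64(0.125), np.float64(0.128), np.float64(0.117), np.float64(0.108)]
(2e-05, 0.001, 0.0001, 0.001) [np.float64(0.131), np.float64(0.117), np.float64(0.185), np.float64(0.13), np.float64(0.171), np.float64(0.123), np.float64(0.185), np.float64(0.116), np.float64(0.137), np.float64(0.133), np.float64(0.162), np.float64(0.176)]
(2e-05, 0.003, 0.001, 0.01) [np.float64(0.2), np.float64(0.2), np.float64(0.131), np.float64(0.198), np.float64(0.195), np.float64(0.166), np.float64(0.173), np.float64(0.167), np.float64(0.136), np.float64(0.146), np.float64(0.148), np.float64(0.172)]
```

```bash
cat > tst2.py <<'E'
import sys,bal;from bal import *
rng=np.random.default_rng(2)
def run(Gt,bias,VM,noise=.002,AC=.009,show=False):
    x=np.array([-.2,0,0.]);p=0.;b=Bal(-.2);v=0;J=[];free=None
    ps=.0;k=0
    while k<100:
        m=x[0]+bias+rng.normal()*noise
        if free is None:
            if m-p>-.2+bias+.02: free=k;b=Bal(m);b.x[1]=.15;b.P=np.diag([1e-5,3e-3,bal.P0D])
        if free is None: p1=min(p+(.03 if p<.055 else .01),.11);dy=0
        else:
            if k>free: b.update(m,.003)
            kk=k-free
            tgt=-VM if 20<kk<45 or 60<kk<80 else 0; v+=np.clip(tgt-v,-AC,AC);dy=v*T; p1=b.command(p,v)
            b.predict(p,p1,dy)
            J.append(x[0]-p)
        pe=p1+rng.normal()*.001
        x=sim(x,p,pe,dy,G=Gt,fr=.0003);p=pe;k+=1
        if show and k<25: print(k,x.round(3),round(p,3),round(x[0]-p,3))
    J=np.array(J);return free,abs(J[4:12]).max().round(3),abs(J[12:]).max().round(3)
if __name__=="__main__":
    for r in (.6,5):
        bal.Rr=np.array([[r]]);X=solve_discrete_are(Al,Bl,Q,bal.Rr);bal.Kl=np.linalg.solve(bal.Rr+Bl.T@X@Bl,Bl.T@X@Al)[0];print("R",r,bal.Kl)
        for q in ((2e-6,4e-4,0,1e-9),(2e-6,4e-4,1e-5,1e-4),(2e-6,1e-3,3e-5,3e-4)):
            bal.QA,bal.QW,bal.QD,bal.P0D=q
            print(q)
            for g in (.106,.118,.13): print("  ",g,[tuple(np.max([run(g,bi,V) for _ in range(6)],axis=0).tolist()) for bi in (-.01,.015) for V in (0,.08)])
E
python3 tst2.py; sed -i 's/I,G,K,M,C=.0098,.118/I,G,K,M,C=.0098,.124/' bal.py; echo G.124; python3 tst2.py
```

```text
R 0.6 [1.02491026 0.53839326 0.62016953]
(2e-06, 0.0004, 0, 1e-09)
   0.106 [(2.0, 0.051, 0.053), (2.0, 0.063, 0.053), (2.0, 0.104, 0.07), (2.0, 0.08, 0.065)]
   0.118 [(3.0, 0.09, 0.08), (2.0, 0.065, 0.081), (3.0, 0.2, 0.178), (3.0, 0.197, 0.117)]
   0.13 [(4.0, 0.109, 0.199), (4.0, 0.187, 0.2), (4.0, 0.197, 0.2), (4.0, 0.187, 0.2)]
(2e-06, 0.0004, 1e-05, 0.0001)
   0.106 [(2.0, 0.049, 0.058), (2.0, 0.057, 0.053), (2.0, 0.197, 0.182), (2.0, 0.194, 0.175)]
   0.118 [(2.0, 0.051, 0.065), (3.0, 0.071, 0.069), (2.0, 0.091, 0.084), (2.0, 0.087, 0.083)]
   0.13 [(4.0, 0.174, 0.125), (4.0, 0.156, 0.144), (4.0, 0.194, 0.197), (4.0, 0.199, 0.177)]
(2e-06, 0.001, 3e-05, 0.0003)
   0.106 [(2.0, 0.049, 0.072), (2.0, 0.062, 0.06), (2.0, 0.099, 0.068), (2.0, 0.097, 0.076)]
   0.118 [(3.0, 0.058, 0.065), (3.0, 0.078, 0.07), (2.0, 0.087, 0.083), (2.0, 0.088, 0.091)]
   0.13 [(4.0, 0.177, 0.118), (5.0, 0.179, 0.103), (4.0, 0.172, 0.168), (5.0, 0.179, 0.165)]
R 5 [0.81125578 0.42421374 0.48829178]
(2e-06, 0.0004, 0, 1e-09)
   0.106 [(2.0, 0.075, 0.049), (2.0, 0.06, 0.06), (2.0, 0.071, 0.055), (2.0, 0
[... 2031 characters left out ...]
[(4.0, 0.113, 0.18), (4.0, 0.134, 0.186), (4.0, 0.19, 0.199), (4.0, 0.152, 0.199)]
(2e-06, 0.0004, 1e-05, 0.0001)
   0.106 [(2.0, 0.082, 0.052), (2.0, 0.089, 0.048), (2.0, 0.193, 0.055), (2.0, 0.15, 0.063)]
   0.118 [(2.0, 0.049, 0.063), (3.0, 0.073, 0.064), (3.0, 0.177, 0.079), (3.0, 0.082, 0.082)]
   0.13 [(4.0, 0.087, 0.105), (4.0, 0.128, 0.112), (4.0, 0.151, 0.16), (4.0, 0.144, 0.16)]
(2e-06, 0.001, 3e-05, 0.0003)
   0.106 [(2.0, 0.07, 0.065), (2.0, 0.077, 0.049), (2.0, 0.089, 0.066), (2.0, 0.159, 0.065)]
   0.118 [(3.0, 0.063, 0.073), (2.0, 0.055, 0.062), (2.0, 0.076, 0.077), (3.0, 0.075, 0.091)]
   0.13 [(5.0, 0.178, 0.095), (4.0, 0.079, 0.101), (4.0, 0.131, 0.147), (4.0, 0.16, 0.165)]
```

```bash
sed -i 's/Rr=np.array(\[\[.6\]\])/Rr=np.array([[2.]])/; s/^QA,QW,QD,P0D=.*/QA,QW,QD,P0D=2e-6,1e-3,3e-5,3e-4/' bal.py
cat > run.py <<'E'
from workcell import env
from vis import *
import bal,pickle,os,sys
BIAS=.008
def stp(h):   # measured roll of the stand from the tool
    s=env.read_state()
    Rs=R.from_euler('xyz',s["tool_rot"],degrees=True)*(R.from_euler('z',-90,degrees=True)*R.from_euler('x',180,degrees=True)).inv()
    return (R.from_euler('z',h,degrees=True).inv()*Rs).as_euler('xyz')[0]
class Run:
    def __init__(s,S,h):
        s.S=np.array(S,float);s.h=h;s.b=None;s.v=0.;s.log=[];s.pc=0.;s.am=-.2
    def look(s):
        s.p=stp(s.h);s.t=env.read_state()["clock"]
        f=env.grab_frame("scene");s.f=f
        a,r,(L,hd)=measure(f,s.S,s.h,s.p,a0=s.am)
        s.ok=len(r)>=4 and np.abs(r).max()<12; s.am=a-BIAS; s.r=np.abs(r).max()
    def move(s,p1,S1,h1):
        hin=lambda S,h:np.asarray(S)+.17*np.array([np.cos(np.radians(h)),np.sin(np.radians(h)),0])
        d=hin(S1,h1)-hin(s.S,s.h);hr=np.radians(s.h);dy=-np.sin(hr)*d[0]+np.cos(hr)*d[1]
        q=env.inverse_kinematics(*tcp(S1,h1,p1));env.set_joints(q)
        s.S=np.array(S1,float);s.h=h1;s.pc=p1;s.dy=dy
        s.log.append((s.t,s.am,s.p,p1,dy,*(s.b.x if s.b else (0,0,0)),s.r));return dy
    def lift(s,maxn=14):
        for _ in range(maxn):
            s.look(); print("lift",round(s.t,2),round(s.am,3),round(s.p,3),round(s.r,1))
            if s.am-s.p>-.178:
                s.b=bal.Bal(s.am);s.b.x[1]=.15;s.b.P=np.diag([1e-5,3e-3,bal.P0D])
                s.step(s.S,s.h,new=False);return True
            s.move(min(s.p+(.03 if s.p<.055 else .01),.115),s.S,s.h)
        return False
    def step(s,S1,h1,new=True,pforce=None):
        if new:
            s.look()
            if s.ok: s.b.update(s.am,.003)
        hr=np.radians(s.h);d=np.asarray(S1)-s.S;dh=np.radians(h1-s.h)
        dy=-np.sin(hr)*d[0]+np.cos(hr)*d[1]+.17*dh
        p1=s.b.command(s.p,dy/bal.T) if pforce is None else pforce
        dy=s.move(p1,S1,h1); s.b.predict(s.p,p1,dy)
    def travel(s,S1,h1,vmax=.07,acc=.03,maxn=80):
        S1=np.array(S1,float);S0=s.S.copy();h0=s.h;D=np.linalg.norm(S1-S0);s.v=0;x=0.
        for _ in range(maxn):
            rem=D-x
            if rem<1e-4:return True
            v=min(s.v+acc*bal.T,vmax,np.sqrt(2*acc*rem)*.9+.003)
            if s.b and (abs(s.b.x[0])>.06): v=max(s.v-acc*bal.T,.01)
            s.v=v;x=min(x+v*bal.T,D);k=x/D
            s.step(S0+(S1-S0)*k,h0+(h1-h0)*k)
        return False
    def show(s,n):
        print(" t      am     p      p1     dy     a      w      d    r   (j)")
        for l in s.log[-n:]: print(*("%6.3f"%z for z in l),"%6.3f"%(l[1]-l[2]))
    def save(s):
        d={k:v for k,v in s.__dict__.items() if k!="f"};pickle.dump(d,open("st.pkl","wb"));print("clock",env.read_state()["clock"],"S",s.S)
def load():
    r=Run([0,0,0],0);r.__dict__.update(pickle.load(open("st.pkl","rb")));return r
E
cat > ph0.py <<'E'
from run import *
r=Run([.437,.256,.064],HB)
if r.lift():
    for k in range(12): r.step(r.S,r.h)
r.show(30);r.save();cv2.imwrite("pics/b0.png",r.f["image"])
E
python3 ph0.py
```

```text
lift 8.77 -0.199 0.0 5.1
lift 9.07 -0.059 0.03 5.5
 t      am     p      p1     dy     a      w      d    r   (j)
 8.767 -0.199  0.000  0.030  0.000  0.000  0.000  0.000  5.126 -0.199
 9.067 -0.059  0.030 -0.031  0.000 -0.059  0.150  0.000  5.489 -0.089
 9.367  0.102 -0.030 -0.100  0.000  0.098  0.488  0.005  4.497  0.132
 9.667 -0.103 -0.098 -0.028  0.000 -0.093 -1.075 -0.027  8.784 -0.005
 9.967  0.043 -0.028 -0.098  0.000  0.028  1.114  0.035  5.186  0.071
10.267 -0.112 -0.097 -0.027  0.000 -0.101 -1.103 -0.013  8.087 -0.015
10.567  0.061 -0.028 -0.098  0.000  0.045  1.168  0.061  5.208  0.089
10.867 -0.096 -0.097 -0.027  0.000 -0.086 -1.056  0.012  8.481  0.000
11.167  0.079 -0.027 -0.097  0.000  0.062  1.223  0.099  5.094  0.106
11.467 -0.080 -0.097 -0.027  0.000 -0.071 -1.004  0.051  8.496  0.017
11.767  0.091 -0.027 -0.097  0.000  0.073  1.262  0.148  5.194  0.118
12.067 -0.063 -0.097 -0.027  0.000 -0.055 -0.950  0.102  8.617  0.034
12.367  0.101 -0.027 -0.097  0.000  0.083  1.305  0.208  4.875  0.129
12.667 -0.048 -0.097 -0.027  0.000 -0.041 -0.901  0.107  8.575  0.048
clock 12.9667 S [0.437 0.256 0.064]
```

View pics/b0.png

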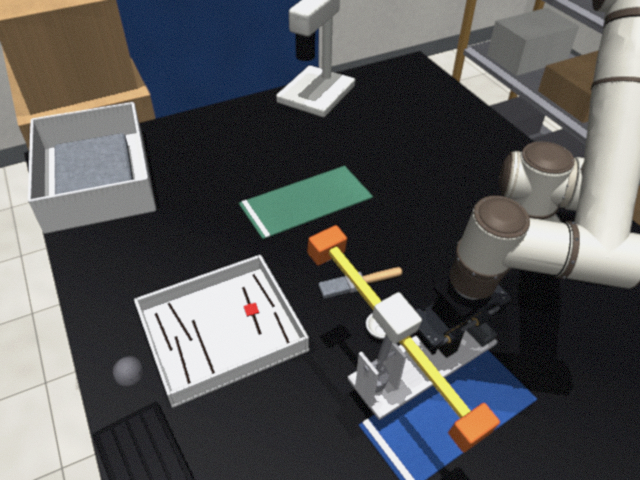

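```bash
cat > chk.py <<'E'
from workcell import env
from run import *
def full(f,S,h,p):
    # free fit: a, du, dv and both heads
    out=[]
    q=proj(f,lamp_pts(S,h,p,0));L,hd=feats(f,(q[:,0],q[:,1]))
    return L,[(c.round(1),A) for c,A,_ in hd],q.round(1)
def loadf(path):
    return dict(fx=578.66,fy=578.66,cx=313.776,cy=239.826,position=np.array([0.95988416, 0.71617211, 1.05406039]),orientation=[44.0112223,-.0719115,153.741563],image=cv2.imread(path))
r=load()
print("g2",full(loadf("pics/g2.png"),r.S,HB,0)); print("b0",full(loadf("pics/b0.png"),r.S,HB,-.097))
f=env.grab_frame("scene"); print("now",stp(HB),full(f,r.S,HB,-.027),env.read_state()["tool_rot"],env.read_state()["position"],env.read_state()["wrist_torque"])
E
python3 chk.py
```

```text
g2 ((array([416.2348, 360.9193], dtype=float32), array([0.59614164, 0.80287933], dtype=float32), 311), [(array([332.1, 242.2]), np.int32(917)), (array([480. , 429.4]), np.int32(647))], array([[323.9, 249.5],
       [473.4, 413.9],
       [336.6, 261.5],
       [454.6, 390.8]]))
b0 ((array([394.84125, 332.92465], dtype=float32), array([0.62676   , 0.77921236], dtype=float32), 274), [(array([326.6, 244.2]), np.int32(937)), (array([476.4, 423.8]), np.int32(907))], array([[323.9, 249.5],
       [473.4, 413.9],
       [336.6, 261.5],
       [454.6, 390.8]]))
now -0.02765067796728715 ((array([377.6, 312.7], dtype=float32), array([0.7066112 , 0.70760196], dtype=float32), 374), [(array([317.6, 250.4]), np.int32(863)), (array([466.7, 398.6]), np.int32(1451))], array([[323.9, 249.5],
       [473.4, 413.9],
       [336.6, 261.5],
       [454.6, 390.8]])) [-179.97470549   -1.58426699  -83.14338037] [0.43752352 0.25372004 0.10633667] [0.18775726 0.58586131 0.02067362]
```

```bash
cat > step.py <<'E'
from run import *
def fit3(f,S,h,a0=0.):
    q=proj(f,lamp_pts(S,h,0,a0));L,hd=feats(f,(q[:,0],q[:,1]))
    hd=sorted(hd,key=lambda t:-t[1])[:2];c=np.array(sorted([t[0] for t in hd],key=lambda c:c[1]))
    if len(c)<2: return np.zeros(4)
    def res(x): return (proj(f,lamp_pts(np.asarray(S)+[0,x[1],x[2]],h,0,x[0]))[:2]-c).ravel()
    s=least_squares(res,[a0,0,0],x_scale=[.1,.01,.01]);return np.r_[s.x,np.sqrt(np.mean(s.fun**2))]
if __name__=="__main__":
    r=load();S,h=r.S,r.h
    def go(p): env.set_joints(env.inverse_kinematics(*tcp(S,h,p)))
    def snap(n,dw=0):
        for _ in range(n):
            s=env.read_state();p=stp(h);f=env.grab_frame("scene");x=fit3(f,S,h)
            print("%.2f p %.4f a %.3f hy %.4f hz %.4f r %.1f  Tx %.3f"%(s["clock"],p,*x,s["wrist_torque"][0]))
            if dw: env.dwell(dw)
    snap(1);go(0);snap(6);env.dwell(.3);snap(2);print("-> .04");go(.04);snap(12)
E
python3 step.py
```

```text
13.02 p -0.0277 a 0.169 hy -0.0081 hz -0.0042 r 1.1  Tx 0.188
13.32 p -0.0011 a 0.162 hy -0.0075 hz -0.0043 r 1.1  Tx 0.046
13.37 p -0.0011 a 0.156 hy -0.0074 hz -0.0042 r 1.0  Tx 0.057
13.42 p -0.0010 a 0.153 hy -0.0075 hz -0.0044 r 1.0  Tx 0.004
13.47 p -0.0009 a 0.153 hy -0.0072 hz -0.0040 r 1.0  Tx 0.009
13.52 p -0.0007 a 0.156 hy -0.0073 hz -0.0042 r 1.1  Tx 0.051
13.57 p -0.0006 a 0.160 hy -0.0072 hz -0.0043 r 1.0  Tx 0.020
13.92 p 0.0002 a 0.265 hy -0.0075 hz -0.0044 r 1.0  Tx -0.252
13.97 p 0.0001 a 0.257 hy -0.0071 hz -0.0042 r 1.1  Tx 0.104
-> .04
14.27 p 0.0393 a 0.287 hy -0.0079 hz -0.0048 r 0.9  Tx -0.101
14.32 p 0.0391 a 0.308 hy -0.0077 hz -0.0046 r 1.0  Tx 0.079
14.37 p 0.0392 a 0.301 hy -0.0072 hz -0.0044 r 0.9  Tx -0.127
14.42 p 0.0392 a 0.294 hy -0.0076 hz -0.0048 r 1.0  Tx -0.194
14.47 p 0.0393 a 0.296 hy -0.0070 hz -0.0045 r 1.0  Tx -0.130
14.52 p 0.0394 a 0.300 hy -0.0073 hz -0.0045 r 1.0  Tx -0.161
14.57 p 0.0396 a 0.306 hy -0.0074 hz -0.0048 r 0.9  Tx -0.046
14.62 p 0.0396 a 0.306 hy -0.0069 hz -0.0045 r 1.0  Tx -0.100
14.67 p 0.0397 a 0.307 hy -0.0072 hz -0.0047 r 0.9  Tx -0.045
14.72 p 0.0397 a 0.307 hy -0.0072 hz -0.0047 r 1.0  Tx -0.086
14.77 p 0.0398 a 0.306 hy -0.0073 hz -0.0047 r 1.0  Tx -0.173
14.82 p 0.0399 a 0.307 hy -0.0072 hz -0.0045 r 0.9  Tx -0.143
```

```bash
python3 - <<'E'
from step import *
from chk import loadf
for n in ("g2","b0"):
    f=loadf(f"pics/{n}.png"); print(n,fit3(f,[.437,.256,.064],HB).round(4), feats(f,(np.array([320,480]),np.array([240,440])))[1])
r=load();s=env.read_state();print(s["clock"],stp(HB),s["opening"],s["finger_force"])
f=env.grab_frame("scene");print("now",fit3(f,r.S,HB).round(4));cv2.imwrite("pics/c0.png",f["image"][180:480,240:600])
E
```

```text
g2 ((array([416.2348, 360.9193], dtype=float32), array([0.59614164, 0.80287933], dtype=float32), 311), [(array([332.1, 242.2]), np.int32(917)), (array([480. , 429.4]), np.int32(647))], array([[323.9, 249.5],
       [473.4, 413.9],
       [336.6, 261.5],
       [454.6, 390.8]]))
b0 ((array([394.84125, 332.92465], dtype=float32), array([0.62676   , 0.77921236], dtype=float32), 274), [(array([326.6, 244.2]), np.int32(937)), (array([476.4, 423.8]), np.int32(907))], array([[323.9, 249.5],
       [473.4, 413.9],
       [336.6, 261.5],
       [454.6, 390.8]]))
now 0.03991809669012275 ((array([383.90704, 317.12027], dtype=float32), array([0.79724276, 0.60365885], dtype=float32), 413), [(array([312.4, 263.1]), np.int32(700)), (array([455.7, 369.4]), np.int32(1627))], array([[323.9, 249.5],
       [473.4, 413.9],
       [336.6, 261.5],
       [454.6, 390.8]])) [179.99757217   2.28713846 -83.09810421] [0.4366295  0.25891093 0.10604076] [-0.12142149  0.59152072 -0.00580316]
g2 [-0.147   0.0038  0.013   0.4283] [(array([332.05997819, 242.16684842]), np.int32(917), np.True_), (array([475.99737533, 436.48206474]), np.int32(1143), np.True_)]
b0 [-0.0976 -0.0011  0.0052  0.5352] [(array([326.64034152, 244.15795091]), np.int32(937), np.True_), (array([474.82152466, 427.35426009]), np.int32(1115), np.True_)]
14.9167 0.03991809669012275 0.36279216895365685 59.998214319348335
now [ 0.3064 -0.0073 -0.0046  0.9444]
```

View pics/c0.png

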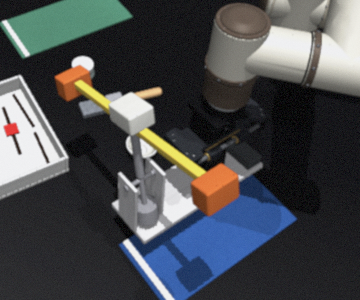

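```bash
sed -i 's/-25):int(max(v.max()+25/-75):int(max(v.max()+75/; s/-25):int(max(u.max()+25/-75):int(max(u.max()+75/' vis.py
python3 - <<'E'
from step import *
from chk import loadf
for n in ("g2","b0"):
    f=loadf(f"pics/{n}.png"); print(n,fit3(f,[.437,.256,.064],HB).round(4), measure(f,[.437,.256,.064],HB,0)[:2])
    hsv=cv2.cvtColor(f["image"],cv2.COLOR_BGR2HSV)
    for th in (30,50,70,100):
        m=((abs(hsv[...,0].astype(int)-11)<6)&(hsv[...,1]>170)&(hsv[...,2]>th)).astype(np.uint8)
        k,l,st,c=cv2.connectedComponentsWithStats(m);print(th,[(c[i].round(1).tolist(),int(st[i,4])) for i in range(1,k) if st[i,4]>200])
r=load()
f=env.grab_frame("scene");cv2.imwrite("pics/c1.png",f["image"]);print("now",fit3(f,r.S,HB).round(4),measure(f,r.S,HB,0)[:2],feats(f,(np.array([320,480]),np.array([240,440]))))
E
```

```text
g2 ((array([416.2348, 360.9193], dtype=float32), array([0.59614164, 0.80287933], dtype=float32), 311), [(array([332.1, 242.2]), np.int32(917)), (array([476. , 436.5]), np.int32(1143))], array([[323.9, 249.5],
       [473.4, 413.9],
       [336.6, 261.5],
       [454.6, 390.8]]))
b0 ((array([394.84125, 332.92465], dtype=float32), array([0.62676   , 0.77921236], dtype=float32), 274), [(array([326.6, 244.2]), np.int32(937)), (array([474.8, 427.4]), np.int32(1115))], array([[323.9, 249.5],
       [473.4, 413.9],
       [336.6, 261.5],
       [454.6, 390.8]]))
now 0.03991576325991987 ((array([383.8807 , 316.93973], dtype=float32), array([0.7965458, 0.6045782], dtype=float32), 412), [(array([312., 263.]), np.int32(737)), (array([455.8, 369.4]), np.int32(1621))], array([[323.9, 249.5],
       [473.4, 413.9],
       [336.6, 261.5],
       [454.6, 390.8]])) [179.99755047   2.28700477 -83.10109309] [0.43664692 0.25889581 0.10603626] [-0.07068184  0.57791576 -0.02040983]
g2 [-0.2185 -0.0041  0.0021  0.3362] (np.float64(-0.1917588680533621), array([-3.20474358, -5.10016343, -0.26521399, -2.86907
[... 759 characters left out ...]
es,[a0],x_scale=.1,loss='soft_l1')
    return func(*args, **kwargs)
    result = trf(vector_fun.fun, vector_fun.jac, x0, f0, J0, lb, ub, ftol, xtol,
                 gtol, max_nfev, x_scale, loss_function, tr_solver,
                 tr_options.copy(), verbose, callback=callback_wrapped)
    return trf_no_bounds(
        fun, jac, x0, f0, J0, ftol, xtol, gtol, max_nfev, x_scale,
        loss_function, tr_solver, tr_options, verbose, callback=callback)
    cost_new = loss_function(f_new, cost_only=True)
    loss(z, rho, cost_only=cost_only)
    ~~~~^^^^^^^^^^^^^^^^^^^^^^^^^^^^^
    rho[0] = 2 * (t**0.5 - 1)
    ~~~^^^
ValueError: could not broadcast input array from shape (6,) into shape (4,)
```

```bash
cat >> vis.py <<'E'
HY0,HZ0=-.0045,.001
def measure(f,S,h,p,a0=0.):
    """abs lean from the two orange heads; hinge y/z offset under a prior"""
    q=proj(f,lamp_pts(S,h,p,a0)); L,hd=feats(f,(q[:,0],q[:,1]))
    hd=[t for t in hd if t[1]>250]; hd=sorted(hd,key=lambda t:min(np.hypot(*(t[0]-q[i])) for i in (0,1)))[:2]
    c=np.array(sorted([t[0] for t in hd],key=lambda c:c[1]))
    if len(c)<2 or not all(t[2] for t in hd): return a0,99.,[0,0]
    def res(x): return np.r_[(proj(f,lamp_pts(np.asarray(S)+[0,x[1],x[2]],h,0,x[0]))[:2]-c).ravel(),(x[1]-HY0)/.0015,(x[2]-HZ0)/.0015]
    s=least_squares(res,[a0,HY0,HZ0],x_scale=[.1,.01,.01]);return s.x[0],np.abs(s.fun[:4]).max(),s.x[1:]
E
sed -i 's/a,r,(L,hd)=measure(f,s.S,s.h,s.p,a0=s.am)/a,r,_=measure(f,s.S,s.h,s.p,a0=s.am)/; s/s.ok=.*/s.ok=r<8; s.am=a-BIAS if s.ok else s.am; s.r=r/; s/^BIAS=.008/BIAS=0./' run.py
sed -i '/^r=load/,$d' chk.py
python3 - <<'E'
from run import *
from chk import loadf
S=[.437,.256,.064]
for n in ("g2","b0"): print(n,measure(loadf(f"pics/{n}.png"),S,HB,0,a0=-.1))
f=env.grab_frame("scene");cv2.imwrite("pics/c1.png",f["image"]);print("now",measure(f,S,HB,.04,a0=.2),env.read_state()["clock"])
E
```

```text
g2 (np.float64(-0.21878249607513808), np.float64(0.4898569586734425), array([-0.00446343,  0.00129364]))
b0 (np.float64(-0.12977617107221345), np.float64(1.5107573925776023), array([-0.00441768,  0.00062991]))
now (np.float64(0.31072727517258436), np.float64(2.6148437110334726), array([-0.00491826, -0.00039993])) 15.1167
```

```bash
python3 - <<'E'
from run import *
S=np.array([.437,.256,.064])
for p in (.09,.0):
    env.set_joints(env.inverse_kinematics(*tcp(S,HB,p))); env.dwell(.15)
    for _ in range(2):
        f=env.grab_frame("scene");print(p,stp(HB),measure(f,S,HB,.04,a0=.2),env.read_state()["clock"],env.read_state()["wrist_torque"].round(3))
cv2.imwrite("pics/c2.png",f["image"])
a=cv2.imread("pics/g2.png")[200:470,290:520];b=f["image"][200:470,290:520]
cv2.imwrite("pics/cmp.png",cv2.resize(np.hstack([a,b]),(784,460),interpolation=cv2.INTER_CUBIC))
E
```

```text
0.09 0.08918845364466223 (np.float64(0.3518651518108451), np.float64(2.8240708173810845), array([-0.00487374, -0.00045127])) 15.5667 [-0.047  0.56   0.004]
0.09 0.08933562822086094 (np.float64(0.360212572555265), np.float64(2.830413103829926), array([-0.00491262, -0.00042655])) 15.6167 [-0.322  0.658  0.111]
0.0 0.0014152052894668172 (np.float64(-0.1000687105040893), np.float64(1.3686057403784844), array([-0.00509106,  0.00057708])) 16.0667 [-0.021  0.563 -0.099]
0.0 0.0013174387876810911 (np.float64(-0.07513102880016279), np.float64(1.5168891186600035), array([-0.00539608,  0.0005033 ])) 16.1167 [0.005 0.659 0.093]
```

View pics/cmp.png

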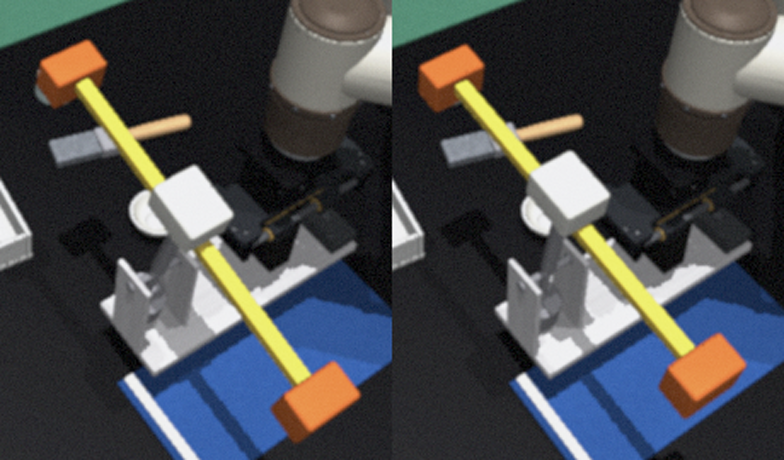

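```bash
python3 - <<'E'
from run import *
from chk import loadf
S=np.array([.437,.256,.064])+[0,HY0,HZ0]
for n,a in (("g2",-.2),("c1",.24)):
    f=loadf(f"pics/{n}.png");hsv=cv2.cvtColor(f["image"],cv2.COLOR_BGR2HSV).astype(int)
    R0=R.from_euler('z',HB,degrees=True);hin=S+R0.apply([.17,0,.115])
    for y in (-.19,.19):
        c=np.array([[i*.03,y+j*.018,.115+k*.022] for i in(-1,1) for j in(-1,1) for k in (-1,1)])
        q=proj(f,hin+(R0*R.from_euler('x',a)).apply(c)).astype(np.float32);hu=cv2.convexHull(q);M=cv2.moments(hu)
        print(n,y,"model",round(M['m10']/M['m00'],1),round(M['m01']/M['m00'],1),round(M['m00']),hu.min(axis=(0,1)),q.min(0).round(1),q.max(0).round(1))
    for (h0,h1,s0,v0) in ((5,17,170,70),(2,20,120,25),(0,20,100,15)):
        m=((hsv[...,0]>=h0)&(hsv[...,0]<=h1)&(hsv[...,1]>s0)&(hsv[...,2]>v0)).astype(np.uint8);m[:225]=0;m[:,:300]=0;m[:,490:]=0
        m=cv2.morphologyEx(m,cv2.MORPH_OPEN,np.ones((3,3)))
        k,l,st,cc=cv2.connectedComponentsWithStats(m);print((h0,s0,v0),[(cc[i].round(1).tolist(),st[i].tolist()) for i in range(1,k) if st[i,4]>200])
f=loadf("pics/c1.png");print(f["image"][255:272:2,312].tolist())
E
```

```text
g2 -0.19 model 331.5 242.7 1165 [310.1229  221.33485] [310.1 221.3] [353.6 264.4]
g2 0.19 model 475.5 434.2 1410 [447.50317 408.48145] [447.5 408.5] [504.3 460.3]
(5, 170, 70) [([331.0, 241.2], [312, 225, 40, 38, 899]), ([472.3, 436.1], [451, 414, 39, 45, 970])]
(2, 120, 25) [([330.8, 241.6], [311, 225, 42, 39, 1013]), ([472.1, 436.4], [450, 413, 40, 47, 1138])]
(0, 100, 15) [([330.7, 241.7], [311, 225, 43, 39, 1030]), ([472.1, 436.5], [450, 413, 40, 47, 1152])]
c1 -0.19 model 316.0 258.0 1060 [295.8687  238.21928] [295.9 238.2] [335.7 278.3]
c1 0.19 model 461.0 378.4 1947 [435.77704 349.98956] [435.8 350. ] [486.8 407.6]
(5, 170, 70) [([312.3, 262.0], [300, 247, 32, 34, 666]), ([454.7, 368.3], [432, 343, 46, 52, 1625])]
(2, 120, 25) [([312.7, 262.0], [300, 246, 33, 36, 736]), ([454.8, 368.3], [431, 342, 48, 53, 1729])]
(0, 100, 15) [([312.8, 262.0], [300, 246, 33, 36, 750]), ([454.8, 368.2], [431, 342, 48, 53, 1743])]
[[64, 125, 229], [69, 131, 233], [69, 131, 228], [47, 92, 178], [46, 90, 171], [47, 93, 174], [46, 89, 170], [37, 84, 163], [43, 88, 165]]
```

```bash
python3 - <<'E'
s=open('bal.py').read()
s=s.replace("        acc=(G*a-K*j-C*(w-pd)+M*dy*spp[k]-fr*np.sign(w-pd))/I+d",
"""        st=0.
        if abs(j)>.2: st=-KS*(j-.2*np.sign(j))-CS*(w-pd)
        acc=(G*a-K*j-C*(w-pd)+M*dy*spp[k]-fr*np.tanh((w-pd)/.005)+st)/I+d""")
s=s.replace("        if abs(a-p)>.2: a=p+.2*np.sign(a-p);w=pd\n","")
s=s.replace("QA,QW,QD,P0D=2e-6","KS,CS=.27,.01\nQA,QW,QD,P0D=2e-6",1).replace("def sim(","KS,CS=.27,.01\ndef sim(")
s=s.replace("s.P=np.diag([1e-4,1e-3,P0D]);s.x[2]=0.","s.P=np.diag([1e-4,2e-2,P0D]);s.x[2]=0.")
open('bal.py','w').write(s)
t=open('tst2.py').read()
t=t.replace("if m-p>-.2+bias+.02: free=k;b=Bal(m);b.x[1]=.15;b.P=np.diag([1e-5,3e-3,bal.P0D])","free=k;b=Bal(m)")
t=t.replace("J[4:12]","J[6:12]").replace("(-.01,.015)","(-.01,.01)").replace("for r in (.6,5)","for r in (.6,2,6)")
open('tst2.py','w').write(t)
E
python3 tst2.py
```

```text
R 0.6 [1.14334753 0.55826845 0.63695513]
(2e-06, 0.0004, 0, 1e-09)
   0.106 [(0.0, 0.394, 0.522), (0.0, 0.402, 0.523), (0.0, 0.368, 0.525), (0.0, 0.406, 0.524)]
   0.118 [(0.0, 0.094, 0.076), (0.0, 0.239, 0.558), (0.0, 0.454, 0.559), (0.0, 0.45, 0.559)]
   0.13 [(0.0, 0.087, 0.128), (0.0, 0.121, 0.129), (0.0, 0.251, 0.597), (0.0, 0.244, 0.604)]
(2e-06, 0.0004, 1e-05, 0.0001)
   0.106 [(0.0, 0.386, 0.523), (0.0, 0.362, 0.523), (0.0, 0.344, 0.526), (0.0, 0.385, 0.521)]
   0.118 [(0.0, 0.075, 0.062), (0.0, 0.079, 0.063), (0.0, 0.453, 0.561), (0.0, 0.427, 0.558)]
   0.13 [(0.0, 0.113, 0.101), (0.0, 0.084, 0.088), (0.0, 0.243, 0.597), (0.0, 0.325, 0.602)]
(2e-06, 0.001, 3e-05, 0.0003)
   0.106 [(0.0, 0.389, 0.524), (0.0, 0.408, 0.523), (0.0, 0.423, 0.523), (0.0, 0.396, 0.525)]
   0.118 [(0.0, 0.078, 0.065), (0.0, 0.228, 0.555), (0.0, 0.384, 0.559), (0.0, 0.435, 0.561)]
   0.13 [(0.0, 0.075, 0.097), (0.0, 0.078, 0.088), (0.0, 0.376, 0.598), (0.0, 0.269, 0.597)]
R 2 [1.01817465 0.49399385 0.56299984]
(2e-06, 0.0004, 0, 1e-09)
   0.106 [(0.0, 0.366, 0.522), (0.0, 0.269, 0.515), (0.0, 0.404, 
[... 1092 characters left out ...]
0.0, 0.067, 0.185), (0.0, 0.057, 0.191), (0.0, 0.119, 0.187), (0.0, 0.099, 0.193)]
(2e-06, 0.0004, 1e-05, 0.0001)
   0.106 [(0.0, 0.366, 0.522), (0.0, 0.188, 0.118), (0.0, 0.392, 0.52), (0.0, 0.401, 0.527)]
   0.118 [(0.0, 0.07, 0.061), (0.0, 0.09, 0.067), (0.0, 0.226, 0.558), (0.0, 0.216, 0.556)]
   0.13 [(0.0, 0.06, 0.106), (0.0, 0.053, 0.098), (0.0, 0.115, 0.099), (0.0, 0.082, 0.137)]
(2e-06, 0.001, 3e-05, 0.0003)
   0.106 [(0.0, 0.351, 0.521), (0.0, 0.198, 0.063), (0.0, 0.399, 0.524), (0.0, 0.39, 0.525)]
   0.118 [(0.0, 0.071, 0.065), (0.0, 0.074, 0.058), (0.0, 0.233, 0.553), (0.0, 0.309, 0.561)]
   0.13 [(0.0, 0.053, 0.108), (0.0, 0.059, 0.098), (0.0, 0.117, 0.092), (0.0, 0.118, 0.129)]
```

```bash
cat > tst3.py <<'E'
import bal;from bal import *
rng=np.random.default_rng(2)
def decide(st,m,p,r=.003,v=0.):
    """st dict: b, mp (prev j). returns p1"""
    j=m-p
    if st['b'] is None:
        sg=np.sign(j)
        if abs(j)<.172 :
            st['b']=b=bal.Bal(m);b.x[1]=np.clip((m-st['mp'])/T*1.3,-.4,.4) if st['mp'] is not None else 0;b.P=np.diag([1e-5,4e-3,bal.P0D])
    else:
        st['b'].update(m,r)
        if abs(j)>.2: st['b']=None
    st['mp']=m;b=st['b']
    if b is None:
        sg=np.sign(j);q=-sg*p   # q>0 pushes off
        return -sg*(min(q+.02,.05) if q<.045 else min(q+.007,.115)) if q>-.001 else p-.04*np.sign(p)*min(1,abs(p)/.04)
    p1=b.command(p,v);return float(np.clip(p1,p-DP,p+DP))
DP=.05
def run(Gt,bias,VM,noise=.002,AC=.009,show=False,x0=-.2):
    x=np.array([x0,0,0.]);p=0.;v=0;J=[];free=None;st=dict(b=None,mp=None)
    for k in range(110):
        m=x[0]+bias+rng.normal()*noise
        kk=k-(free or k);tgt=-VM if 20<kk<45 or 60<kk<80 else 0; v+=np.clip(tgt-v,-AC,AC);dy=v*T
        p1=decide(st,m,p,v=v)
        if st['b'] is not None:
            st['b'].predict(p,p1,dy)
            if free is None: free=k
        if free is not None:J.append(x[0]-p)
        if show and k<30: print(k,x.round(3),round(p,3),round(p1,3),round(x[0]-p,3),None if st['b'] is None else st['b'].x.round(3))
        pe=p1+rng.normal()*.001
        x=sim(x,p,pe,dy,G=Gt,fr=.0003);p=pe
    J=np.array(J);return free,abs(J[6:14]).max().round(3),abs(J[14:]).max().round(3)
if __name__=="__main__":
    import sys
    run(.118,0,0,show=True)
    for r in (2,6):
     for DP in (.03,.05):
        bal.Rr=np.array([[r]]);X=solve_discrete_are(Al,Bl,Q,bal.Rr);bal.Kl=np.linalg.solve(bal.Rr+Bl.T@X@Bl,Bl.T@X@Al)[0];print("R",r,DP)
        for q in ((2e-6,4e-4,1e-5,1e-4),(2e-6,1e-3,3e-5,3e-4)):
            bal.QA,bal.QW,bal.QD,bal.P0D=q
            print(q)
            for g in (.106,.118,.13): print("  ",g,[tuple(np.max([run(g,bi,V) for _ in range(6)],axis=0).tolist()) for bi in (-.01,.01) for V in (0,.07)])
E
python3 tst3.py
```

```text
0 [-0.2  0.   0. ] 0.0 0.02 -0.2 None
1 [-0.211 -0.006  0.   ] 0.019 0.039 -0.231 None
2 [-0.192  0.144  0.   ] 0.037 0.05 -0.229 None
3 [-0.145  0.153  0.   ] 0.051 0.058 -0.196 None
4 [-0.099  0.166  0.   ] 0.059 0.009 -0.158 [-0.034  0.2    0.   ]
5 [-0.046  0.161  0.   ] 0.008 -0.042 -0.054 [-0.003  0.084 -0.   ]
6 [-0.008  0.069  0.   ] -0.042 -0.001 0.034 [-0.002  0.005 -0.001]
7 [-0.     0.012  0.   ] -0.002 -0.005 0.001 [ 0.003  0.004 -0.001]
8 [ 0.001 -0.005  0.   ] -0.005 0.001 0.006 [ 0.001 -0.003 -0.001]
9 [-0.001 -0.002  0.   ] 0.001 0.004 -0.002 [-0.002 -0.002 -0.002]
10 [-0.     0.007  0.   ] 0.003 -0.007 -0.004 [ 0.004  0.005 -0.   ]
11 [ 0.001 -0.006  0.   ] -0.007 0.004 0.008 [-0.001 -0.006 -0.001]
12 [-0.001  0.     0.   ] 0.005 0.007 -0.006 [-0.005 -0.001 -0.002]
13 [0.001 0.018 0.   ] 0.008 -0.025 -0.007 [0.014 0.015 0.002]
14 [ 0.005 -0.015  0.   ] -0.026 0.024 0.031 [-0.01  -0.027 -0.003]
15 [-0.003 -0.006  0.   ] 0.022 -0.011 -0.025 [0.003 0.012 0.   ]
16 [-0.001 -0.002  0.   ] -0.011 0.001 0.01 [ 0.001 -0.004 -0.   ]
17 [-0.003 -0.006  0.   ] 0.001 0.009 -0.0
[... 2618 characters left out ...]
.41, 0.409), (5.0, 0.357, 0.393), (4.0, 0.126, 0.099), (4.0, 0.117, 0.116)]
R 6 0.05
(2e-06, 0.0004, 1e-05, 0.0001)
   0.106 [(4.0, 0.372, 0.39), (4.0, 0.38, 0.401), (3.0, 0.045, 0.054), (3.0, 0.041, 0.066)]
   0.118 [(4.0, 0.062, 0.067), (4.0, 0.053, 0.059), (4.0, 0.099, 0.06), (4.0, 0.055, 0.077)]
   0.13 [(5.0, 0.325, 0.442), (5.0, 0.14, 0.127), (4.0, 0.132, 0.126), (4.0, 0.152, 0.122)]
(2e-06, 0.001, 3e-05, 0.0003)
   0.106 [(4.0, 0.369, 0.4), (4.0, 0.382, 0.403), (3.0, 0.045, 0.054), (4.0, 0.365, 0.391)]
   0.118 [(4.0, 0.066, 0.066), (4.0, 0.072, 0.071), (4.0, 0.056, 0.069), (4.0, 0.054, 0.069)]
   0.13 [(5.0, 0.148, 0.132), (5.0, 0.152, 0.123), (4.0, 0.121, 0.106), (4.0, 0.136, 0.12)]
```

```bash
python3 - <<'E'
t=open('tst3.py').read()
t=t.replace("""        sg=np.sign(j);q=-sg*p   # q>0 pushes off
""","""        sg=np.sign(j);q=-sg*p   # q>0 pushes off
        if st.get('js') is not None and abs(j-st['js'])>.025: st['js']=j;return p*.5
        st['js']=j
""").replace("if abs(j)>.2: st['b']=None","if abs(j)>.205: st['b']=None;st['js']=j")
t=t.replace("for r in (2,6)","for r in (.6,3)").replace("for DP in (.03,.05)","for DP in (.06,.09)").replace("for _ in range(6)","for _ in range(8)").replace("    run(.118,0,0,show=True)\n","")
open('tst3.py','w').write(t)
s=open('bal.py').read().replace("p-.07","p-.1").replace("p+.07","p+.1").replace("pmax=.12","pmax=.13")
open('bal.py','w').write(s)
E
python3 tst3.py
```

```text
R 0.6 0.06
(2e-06, 0.0004, 1e-05, 0.0001)
   0.106 [(15.0, 0.052, 0.054), (15.0, 0.051, 0.069), (3.0, 0.047, 0.063), (11.0, 0.05, 0.07)]
   0.118 [(6.0, 0.069, 0.062), (6.0, 0.06, 0.065), (5.0, 0.063, 0.067), (5.0, 0.06, 0.074)]
   0.13 [(6.0, 0.068, 0.093), (6.0, 0.342, 0.349), (6.0, 0.352, 0.334), (6.0, 0.135, 0.099)]
(2e-06, 0.001, 3e-05, 0.0003)
   0.106 [(15.0, 0.287, 0.377), (16.0, 0.061, 0.076), (11.0, 0.14, 0.062), (3.0, 0.051, 0.064)]
   0.118 [(6.0, 0.065, 0.077), (6.0, 0.077, 0.081), (6.0, 0.059, 0.079), (6.0, 0.068, 0.08)]
   0.13 [(6.0, 0.082, 0.123), (6.0, 0.075, 0.089), (6.0, 0.147, 0.108), (6.0, 0.335, 0.236)]
R 0.6 0.09
(2e-06, 0.0004, 1e-05, 0.0001)
   0.106 [(12.0, 0.044, 0.053), (4.0, 0.049, 0.057), (11.0, 0.054, 0.058), (5.0, 0.048, 0.056)]
   0.118 [(6.0, 0.062, 0.063), (6.0, 0.054, 0.066), (6.0, 0.086, 0.063), (6.0, 0.065, 0.072)]
   0.13 [(6.0, 0.408, 0.43), (6.0, 0.388, 0.486), (6.0, 0.16, 0.101), (6.0, 0.14, 0.116)]
(2e-06, 0.001, 3e-05, 0.0003)
   0.106 [(11.0, 0.045, 0.066), (11.0, 0.06, 0.074), (17.0, 0.377, 0.39), (5.0, 0.06, 0.064)]
   0.118 [(6.0, 0.05
[... 520 characters left out ...]
0.106 [(11.0, 0.051, 0.05), (17.0, 0.051, 0.063), (6.0, 0.314, 0.088), (11.0, 0.317, 0.416)]Traceback (most recent call last):
  File "tst3.py", line 43, in <module>
    for g in (.106,.118,.13): print("  ",g,[tuple(np.max([run(g,bi,V) for _ in range(8)],axis=0).tolist()) for bi in (-.01,.01) for V in (0,.07)])
                                                          ~~~^^^^^^^^
  File "tst3.py", line 34, in run
    J=np.array(J);return free,abs(J[6:14]).max().round(3),abs(J[14:]).max().round(3)
                              ~~~~~~~~~~~~~~~~^^
    return umr_maximum(a, axis, None, out, keepdims, initial, where)
ValueError: zero-size array to reduction operation maximum which has no identity
```

```bash
sed -i 's/^QA,QW,QD,P0D=.*/QA,QW,QD,P0D=2e-6,4e-4,1e-5,1e-4/; s/Rr=np.array(\[\[2.\]\])/Rr=np.array([[1.5]])/' bal.py; grep -n "^QA\|^Q=\|^I,G" bal.py; sed -i 's/^DP=.05/DP=.06/' tst3.py
python3 - <<'E'
s=open('run.py').read()
i=s.index("    def lift");j=s.index("    def travel")
s=s[:i]+'''    def step(s,S1,h1):
        from tst3 import decide
        s.look()
        hr=np.radians(s.h);d=np.asarray(S1)-s.S;dh=np.radians(h1-s.h)
        dy=-np.sin(hr)*d[0]+np.cos(hr)*d[1]+.17*dh
        st=s.__dict__.setdefault("st",dict(b=None,mp=None)); 
        p1=decide(st,s.am,s.p,r=.003 if s.ok else .05,v=dy/bal.T); s.b=st["b"]
        dy=s.move(p1,S1,h1)
        if s.b: s.b.predict(s.p,p1,dy)
        return s.b is not None and abs(s.am)<.07 and abs(s.am-s.p)<.1
'''+s[j:]
open('run.py','w').write(s)
E
cat > ph0.py <<'E'
from run import *
r=Run([.437,.256,.064],HB); good=0
for k in range(26):
    good=good+1 if r.step(r.S,r.h) else 0
    if good>=6:break
r.show(40);r.save();cv2.imwrite("pics/b1.png",r.f["image"])
E
python3 ph0.py
```

```text
3:I,G,K,M,C=.0098,.124,.088,.012,.003
25:Q=np.diag([1.,.3,.3]);Rr=np.array([[1.5]])
28:QA,QW,QD,P0D=2e-6,4e-4,1e-5,1e-4
 t      am     p      p1     dy     a      w      d    r   (j)
16.117 -0.048  0.001  0.050  0.000 -0.048  0.000  0.000  1.608 -0.050
16.417  0.147  0.050 -0.010  0.000  0.143  0.680  0.002  2.038  0.098
16.717  0.125 -0.010 -0.070  0.000  0.143  0.366  0.000  1.879  0.135
17.017 -0.073 -0.068 -0.008  0.000 -0.048  0.009  0.000  1.461 -0.005
17.317  0.031 -0.008 -0.068  0.000  0.031  0.223  0.000  1.656  0.039
17.617  0.113 -0.067 -0.127  0.000  0.111  0.218  0.002  1.848  0.180
17.917 -0.043 -0.125 -0.065  0.000 -0.028 -0.213  0.000  1.466  0.083
18.217 -0.196 -0.066 -0.006  0.000 -0.196 -0.707 -0.000  1.424 -0.130
18.517  0.124 -0.007  0.052  0.000  0.082 -0.262  0.000  1.831  0.132
18.817  0.299  0.050  0.010  0.000  0.000  0.000  0.000  2.814  0.249
19.117  0.098  0.009  0.069  0.000  0.098 -0.400  0.000  1.703  0.088
19.417 -0.041  0.069  0.129  0.000 -0.040 -0.362 -0.001  1.831 -0.110
19.717  0.111  0.127  0.067  0.000  0.092 -0.030  0.000  1.812 -0.016
20.017 
[... 238 characters left out ...]
 0.000  0.000  0.000  2.572  0.172
21.217  0.259  0.001  0.000  0.000  0.000  0.000  0.000  2.788  0.259
21.517  0.263  0.000 -0.020  0.000  0.000  0.000  0.000  2.711  0.262
21.817  0.192 -0.020 -0.010  0.000  0.000  0.000  0.000  2.717  0.212
22.117  0.178 -0.010 -0.030  0.000  0.000  0.000  0.000  2.547  0.188
22.417  0.235 -0.029 -0.015  0.000  0.000  0.000  0.000  2.685  0.264
22.717  0.257 -0.014 -0.034  0.000  0.000  0.000  0.000  2.608  0.272
23.017  0.158 -0.034 -0.017  0.000  0.000  0.000  0.000  2.339  0.192
23.317  0.091 -0.017  0.043  0.000  0.091 -0.290  0.000  1.671  0.108
23.617  0.120  0.042 -0.018  0.000  0.117  0.166  0.001  1.702  0.078
clock 23.9167 S [0.437 0.256 0.064]
```

```bash
cat > roll.py <<'E'
from h import *
from chk import loadf
S=np.array([.437,.256,.064]);R0=R.from_euler('z',HB,degrees=True)
def stand_pt(P,p,dl,zg=.061):
    P=np.asarray(P,float);g=np.array([0,0,zg])
    q=R.from_euler('x',dl).apply(P-g)+g            # slip about the pads
    q=R.from_euler('x',p).apply(q-[0,0,.115])+[0,0,.115]
    return S+R0.apply(q)
F=[[.2,.05,.0],[.2,-.05,0],[.2,.05,.012],[.2,-.05,.012],[.199,.02,.13],[.199,-.02,.13],[-.1,.05,.012],[-.1,.05,0],[.05,.05,.0],[.1,.05,.012]]
if __name__=="__main__":
    ref=loadf("pics/g2.png");g0=cv2.cvtColor(ref["image"],cv2.COLOR_BGR2GRAY)
    p0=proj(ref,np.array([stand_pt(P,0,0) for P in F])).astype(np.float32)
    for n,p in (("c2",.0014),("c1",.04),("b0",-.097),("b1",.042)):
        g1=cv2.cvtColor(cv2.imread(f"pics/{n}.png"),cv2.COLOR_BGR2GRAY)
        init=proj(ref,np.array([stand_pt(P,p,0) for P in F])).astype(np.float32)
        p1,ok,err=cv2.calcOpticalFlowPyrLK(g0,g1,p0,init.copy(),winSize=(13,13),maxLevel=1,flags=cv2.OPTFLOW_USE_INITIAL_FLOW)
        d1=proj(ref,np.array([stand_pt(P,p,.1) for P in F]))-init   # sensitivity per .1 rad
        print(n,p);
        for i in range(len(F)): print("  ",F[i],"obs-pred",(p1[i]-init[i]).round(1),"per .1:",d1[i].round(1),err[i].round(1))
E
python3 roll.py
```

```text
c2 0.0014
   [0.2, 0.05, 0.0] obs-pred [1.8 1.5] per .1: [2.2 1.2] [3.4]
   [0.2, -0.05, 0] obs-pred [1.4 2.7] per .1: [1.8 3.7] [6.3]
   [0.2, 0.05, 0.012] obs-pred [1.9 1.4] per .1: [1.8 0.6] [2.7]
   [0.2, -0.05, 0.012] obs-pred [1.3 2.9] per .1: [1.5 3.3] [8.8]
   [0.199, 0.02, 0.13] obs-pred [-1. -1.] per .1: [-2.4 -3.5] [10.2]
   [0.199, -0.02, 0.13] obs-pred [-0.7  0.1] per .1: [-2.4 -2.1] [7.9]
   [-0.1, 0.05, 0.012] obs-pred [1.8 0.1] per .1: [2.3 0.2] [3.]
   [-0.1, 0.05, 0] obs-pred [1.9 0.1] per .1: [2.7 0.6] [2.9]
   [0.05, 0.05, 0.0] obs-pred [ 4.8 -1.1] per .1: [2.5 0.8] [3.]
   [0.1, 0.05, 0.012] obs-pred [ 3.7 -0.1] per .1: [2.  0.5] [2.3]
c1 0.04
   [0.2, 0.05, 0.0] obs-pred [1.9 1.9] per .1: [2.2 1. ] [4.6]
   [0.2, -0.05, 0] obs-pred [1.4 2.8] per .1: [1.9 3.7] [11.3]
   [0.2, 0.05, 0.012] obs-pred [2.3 1.8] per .1: [1.8 0.5] [3.3]
   [0.2, -0.05, 0.012] obs-pred [1.5 3.4] per .1: [1.5 3.3] [14.4]
   [0.199, 0.02, 0.13] obs-pred [-0.2 -0.4] per .1: [-2.5 -3.5] [14.8]
   [0.199, -0.02, 0.13] obs-pred [-0.6  0.2] per .1: [-2.4 -1.9] [7.4]
   [-0.1, 0.05, 0.012] obs-
[... 865 characters left out ...]
6 0. ] per .1: [2.1 0.8] [2.]
b1 0.042
   [0.2, 0.05, 0.0] obs-pred [1.5 1.5] per .1: [2.2 1. ] [5.1]
   [0.2, -0.05, 0] obs-pred [1.2 2.5] per .1: [1.9 3.7] [10.9]
   [0.2, 0.05, 0.012] obs-pred [1.9 1.5] per .1: [1.8 0.5] [3.8]
   [0.2, -0.05, 0.012] obs-pred [1.3 3.1] per .1: [1.5 3.3] [13.5]
   [0.199, 0.02, 0.13] obs-pred [-1.  -0.9] per .1: [-2.5 -3.5] [13.9]
   [0.199, -0.02, 0.13] obs-pred [-0.8  0.1] per .1: [-2.4 -1.9] [8.9]
   [-0.1, 0.05, 0.012] obs-pred [1.9 0.2] per .1: [2.3 0. ] [4.6]
   [-0.1, 0.05, 0] obs-pred [1.8 0. ] per .1: [2.7 0.4] [4.7]
   [0.05, 0.05, 0.0] obs-pred [13.4 -7.3] per .1: [2.5 0.7] [43.6]
   [0.1, 0.05, 0.012] obs-pred [11.4 -5.1] per .1: [2.  0.3] [9.6]
```

```bash
python3 - <<'E'
s=open('bal.py').read()
s=s.replace(";s.x[2]=0.","").replace("KS,CS=.27,.01","KS,CS=2.,.06").replace("-.15,.15","-.4,.4").replace("-.05,.05)","-.08,.08)")
s=s.replace("QA,QW,QD,P0D=2e-6,4e-4,1e-5,1e-4","QA,QW,QD,P0D=2e-6,6e-4,1e-4,1e-2")
s=s.replace("DT=.005","DT=.0025")
open('bal.py','w').write(s)
t=open('tst3.py').read()
i=t.index("def run(")
t=t[:i]+'''def run(Gt,dl,VM,noise=.003,AC=.012,show=False,x0=.2):
    x=np.array([x0+.05,0,0.]);p=.05;v=0;J=[];free=None;st=dict(b=None,mp=None)   # p: believed true roll, real = p+dl
    for k in range(80):
        m=x[0]+rng.normal()*noise
        kk=k-(free or k);tgt=-VM if 8<kk<24 or 44<kk<56 else 0; v+=np.clip(tgt-v,-AC,AC);dy=v*T
        p1=decide(st,m,p,v=v)
        if st['b'] is not None:
            st['b'].predict(p,p1,dy)
            if free is None: free=k
        if free is not None:J.append(x[0]-p-dl)
        if show and k<30: print(k,x.round(3),round(p,3),round(p1,3),round(x[0]-p,3),None if st['b'] is None else st['b'].x.round(3))
        pe=p1+rng.normal()*.001
        x=sim(x,p+dl,pe+dl,dy,G=Gt,fr=.0003);p=pe
    J=np.array(J);return free if free is not None else 99,*([abs(J[6:14]).max().round(3),abs(J[14:]).max().round(3)] if len(J)>20 else (9,9))
if __name__=="__main__":
    run(.118,.01,0,show=True)
    for DP in (.06,.09):
      for q in ((2e-6,6e-4,1e-4,1e-2),(2e-6,6e-4,1e-3,3e-3)):
        bal.QA,bal.QW,bal.QD,bal.P0D=q
        print(DP,q)
        for g in (.106,.118,.13): print("  ",g,[tuple(np.max([run(g,bi,V) for _ in range(6)],axis=0).tolist()) for bi in (-.015,0,.02) for V in (0,.09)])
'''
open('tst3.py','w').write(t)
E
python3 tst3.py
```

```text
0 [0.25 0.   0.  ] 0.05 0.01 0.2 None
1 [ 0.224 -0.352  0.   ] 0.009 0.0 0.214 None
2 [ 0.164 -0.093  0.   ] -0.002 -0.058 0.166 [ 0.12  -0.144  0.   ]
3 [ 0.155 -0.026  0.   ] -0.057 -0.064 0.211 None
4 [ 0.146 -0.041  0.   ] -0.063 -0.07 0.209 None
5 [ 0.132 -0.057  0.   ] -0.07 -0.077 0.203 None
6 [ 0.11  -0.102  0.   ] -0.078 -0.085 0.187 None
7 [ 0.067 -0.19   0.   ] -0.086 -0.026 0.153 [-0.    -0.258  0.   ]
8 [-0.003 -0.248  0.   ] -0.026 0.034 0.023 [-0.084 -0.267 -0.001]
9 [-0.076 -0.211  0.   ] 0.034 0.094 -0.109 [-0.12   0.177  0.038]
10 [-0.108  0.201  0.   ] 0.093 0.033 -0.201 [-0.038  0.251  0.038]
11 [-0.032  0.284  0.   ] 0.033 -0.027 -0.065 [0.047 0.25  0.038]
12 [0.058 0.29  0.   ] -0.027 -0.087 0.085 [0.126 0.033 0.039]
13 [0.135 0.095 0.   ] -0.086 -0.093 0.221 None
14 [ 0.097 -0.2    0.   ] -0.094 -0.047 0.192 None
15 [ 0.023 -0.274  0.   ] -0.049 0.011 0.072 [-0.07  -0.328  0.   ]
16 [-0.063 -0.276  0.   ] 0.011 0.071 -0.075 [-0.142 -0.095  0.011]
17 [-0.131  0.002  0.   ] 0.072 0.13 -0.203 [-0.051  0.583  0.011]
18 [-0.038  0.552  0.   ] 0.13 0.07 -0.168 [0.177
[... 1777 characters left out ...]
 0.23, 0.265), (2.0, 0.252, 0.263), (2.0, 0.252, 0.261), (2.0, 0.26, 0.26), (15.0, 0.272, 0.273), (15.0, 0.237, 0.273)]
   0.13 [(2.0, 0.257, 0.259), (2.0, 0.263, 0.289), (2.0, 0.258, 0.265), (2.0, 0.258, 0.27), (18.0, 0.273, 0.257), (17.0, 0.27, 0.287)]
0.09 (2e-06, 0.0006, 0.001, 0.003)
   0.106 [(2.0, 0.073, 0.084), (2.0, 0.214, 0.268), (2.0, 0.189, 0.073), (2.0, 0.082, 0.083), (18.0, 0.086, 0.079), (11.0, 0.173, 0.08)]
   0.118 [(2.0, 0.089, 0.071), (2.0, 0.234, 0.267), (2.0, 0.26, 0.279), (2.0, 0.253, 0.277), (15.0, 0.255, 0.267), (14.0, 0.266, 0.277)]
   0.13 [(2.0, 0.262, 0.276), (2.0, 0.261, 0.272), (2.0, 0.263, 0.265), (2.0, 0.258, 0.279), (19.0, 0.238, 0.254), (17.0, 0.272, 0.272)]
```

```bash
python3 - <<'E'
t=open('tst3.py').read()
i=t.index("def decide");k=t.index("def run(")
t=t[:i]+'''DP=.1;THR=.188
def decide(st,m,p,r=.003,v=0.):
    j=m-p
    if st['b'] is None: st['b']=bal.Bal(m);st['e']=0.;st['b'].P=np.diag([1e-5,2e-2,1e-4])
    b=st['b'];on=abs(j)>THR
    b.update(m,r)
    if on and abs(m-p-(st['mj'] if st.get('mj') is not None else j))<.02:   # resting on a stop
        b.x=np.array([m,0.,b.x[2]]);b.P=np.diag([1e-5,5e-3,1e-4]);sg=-np.sign(j)
        st['mj']=j;u=b.command(p,v)
        tgt=sg*max(sg*u,.0)
        if sg*p>.045: tgt=p+sg*.006
        return float(np.clip(tgt,p-.03,p+.03))
    st['mj']=j
    return float(np.clip(b.command(p,v),p-DP,p+DP))
'''+t[k:]
t=t.replace("if st['b'] is not None:\n            st['b'].predict","if 1:\n            st['b'].predict").replace("if free is None: free=k","if free is None and abs(x[0]-p-dl)<.15: free=k")
t=t.replace("for DP in (.06,.09):","for DP in (.07,.12):").replace("(2e-6,6e-4,1e-3,3e-3)","(2e-6,2e-3,1e-4,1e-2)")
open('tst3.py','w').write(t)
s=open('bal.py').read()
i=s.index("        if on or abs(s.x[0]-p1)>.185");j=s.index("\n",i)
s=s[:i]+"        if abs(s.x[0]-p1)>.185: s.P=np.diag([4e-4,4e-2,s.P[2,2]])"+s[j:]
open('bal.py','w').write(s)
E
python3 tst3.py
```

```text
0 [0.25 0.   0.  ] 0.05 0.02 0.2 [ 0.222 -0.254  0.   ]
1 [ 0.236 -0.276  0.   ] 0.019 -0.011 0.217 [ 0.185 -0.212  0.   ]
2 [ 0.198 -0.059  0.   ] -0.013 -0.043 0.211 [ 0.148 -0.233  0.   ]
3 [ 0.167 -0.217  0.   ] -0.042 -0.072 0.209 [ 0.12 -0.26  0.  ]
4 [ 0.109 -0.195  0.   ] -0.071 0.029 0.18 [ 0.033 -0.208  0.   ]
5 [ 0.054 -0.12   0.   ] 0.028 -0.013 0.026 [ 0.036 -0.05   0.   ]
6 [ 0.036 -0.033  0.   ] -0.013 -0.003 0.049 [ 0.021 -0.037 -0.   ]
7 [0.033 0.011 0.   ] -0.004 -0.031 0.037 [ 0.033 -0.015  0.004]
8 [0.038 0.01  0.   ] -0.031 -0.027 0.07 [ 0.035 -0.028  0.007]
9 [ 0.039 -0.002  0.   ] -0.027 -0.017 0.066 [ 0.03  -0.033  0.009]
10 [0.038 0.007 0.   ] -0.018 -0.033 0.056 [ 0.037 -0.024  0.016]
11 [ 0.039 -0.008  0.   ] -0.033 -0.019 0.072 [ 0.031 -0.035  0.017]
12 [ 0.036 -0.004  0.   ] -0.018 -0.012 0.055 [ 0.024 -0.03   0.019]
13 [0.039 0.022 0.   ] -0.012 -0.06 0.05 [ 0.051 -0.009  0.034]
14 [ 0.043 -0.024  0.   ] -0.061 0.014 0.104 [ 0.016 -0.06   0.024]
15 [ 0.031 -0.011  0.   ] 0.013 -0.042 0.018 [ 0.035 -0.007  0.038]
16 [ 0.034 -0.006  0.   ] -0.042 -0.021 0.
[... 1947 characters left out ...]
8 [(3.0, 0.281, 0.288), (3.0, 0.281, 0.288), (5.0, 0.284, 0.283), (5.0, 0.281, 0.286), (3.0, 0.286, 0.29), (3.0, 0.285, 0.298)]
   0.13 [(3.0, 0.285, 0.292), (3.0, 0.284, 0.292), (5.0, 0.077, 0.058), (5.0, 0.056, 0.083), (3.0, 0.287, 0.294), (3.0, 0.288, 0.301)]
0.12 (2e-06, 0.002, 0.0001, 0.01)
   0.106 [(3.0, 0.279, 0.284), (3.0, 0.28, 0.285), (5.0, 0.286, 0.276), (5.0, 0.288, 0.283), (3.0, 0.28, 0.287), (3.0, 0.283, 0.289)]
   0.118 [(3.0, 0.283, 0.288), (3.0, 0.28, 0.288), (5.0, 0.036, 0.075), (5.0, 0.086, 0.078), (3.0, 0.285, 0.289), (3.0, 0.284, 0.293)]
   0.13 [(3.0, 0.284, 0.295), (3.0, 0.283, 0.292), (5.0, 0.073, 0.076), (5.0, 0.104, 0.076), (3.0, 0.286, 0.296), (3.0, 0.288, 0.297)]
```

```bash
cat > cap.py <<'E'
import bal;from bal import *
rng=np.random.default_rng(5)
DP=.07;STEP=.007;THR=.02;WM=1.4;W0=5e-3
def decide(st,m,p,r=.003,v=0.):
    """st: b=None while on the stop; sg=+1 push direction; j0 rest j. p: true roll estimate"""
    j=m-p
    if st['b'] is None:
        if st['sg']*(j-st['j0'])>THR:
            b=st['b']=bal.Bal(m);b.x[1]=np.clip((m-st['mp'])/T*WM,-.4,.4);b.P=np.diag([1e-5,W0,bal.P0D])
        else:
            st['mp']=m;q=st['sg']*p;return st['sg']*min(q+STEP,.12)
    else: st['b'].update(m,r)
    return float(np.clip(st['b'].command(p,v),p-DP,p+DP))
def run(Gt,dl,VM,noise=.003,AC=.012,show=False):
    sg=1;p=.045-dl*0;x=np.array([-.2+p+dl,0,0.])
    x=sim(sim(x,p+dl,p+dl,0,G=Gt),p+dl,p+dl,0,G=Gt);v=0;J=[];st=dict(b=None,sg=1,j0=x[0]-p,mp=x[0])
    for k in range(70):
        m=x[0]+rng.normal()*noise
        kk=len(J);tgt=-VM if 8<kk<24 or 44<kk<56 else 0; v+=np.clip(tgt-v,-AC,AC);dy=v*T
        p1=decide(st,m,p,v=v)
        if st['b'] is not None: st['b'].predict(p,p1,dy);J.append(x[0]-p-dl)
        if show and k<16: print(k,x.round(3),round(p,3),round(p1,3),round(x[0]-p,3),None if st['b'] is None else st['b'].x.round(3))
        pe=p1+rng.normal()*.001
        x=sim(x,p+dl,pe+dl,dy,G=Gt,fr=.0003);p=pe
    J=np.array(J);return abs(J[5:]).max() if len(J)>20 else 9
if __name__=="__main__":
    run(.118,0,0,show=True)
    for r in (.6,3):
      bal.Rr=np.array([[r]]);X=solve_discrete_are(Al,Bl,Q,bal.Rr);bal.Kl=np.linalg.solve(bal.Rr+Bl.T@X@Bl,Bl.T@X@Al)[0]
      for DP in (.06,.1):
       for THR in (.014,.022):
        for q in ((2e-6,4e-4,3e-5,1e-3),):
         bal.QA,bal.QW,bal.QD,bal.P0D=q
         print(r,DP,THR,q,[(g,[(round(np.mean(np.array(a)<.15),2),round(float(np.median(a)),3)) for a in [[run(g,d,V) for _ in range(6)] for d in (-.01,.01) for V in (.08,)]]) for g in (.106,.118,.13)])
E
python3 cap.py
```

```text
0 [-0.155 -0.001  0.   ] 0.045 0.052 -0.2 None
1 [-0.148  0.046  0.   ] 0.051 0.058 -0.199 None
2 [-0.134  0.054  0.   ] 0.058 0.065 -0.193 None
3 [-0.114  0.09   0.   ] 0.065 0.072 -0.179 None
4 [-0.077  0.165  0.   ] 0.071 0.001 -0.148 [-0.008  0.218  0.   ]
5 [-0.018  0.189  0.   ] 0.003 -0.067 -0.021 [ 0.028  0.086 -0.008]
6 [0.027 0.079 0.   ] -0.068 -0.018 0.095 [ 0.027 -0.019 -0.025]
7 [0.033 0.001 0.   ] -0.017 -0.028 0.05 [ 0.033 -0.019 -0.   ]
8 [ 0.029 -0.036  0.   ] -0.03 0.004 0.059 [ 0.016 -0.037 -0.01 ]
9 [ 0.016 -0.036  0.   ] 0.003 0.009 0.013 [ 0.004 -0.02  -0.015]
10 [0.01  0.001 0.   ] 0.009 -0.008 0.001 [ 0.008 -0.001 -0.008]
11 [0.012 0.003 0.   ] -0.007 -0.014 0.02 [ 0.014 -0.004 -0.002]
12 [ 0.01 -0.02  0.  ] -0.014 0.002 0.025 [ 0.007 -0.015 -0.004]
13 [ 0.003 -0.017  0.   ] 0.003 0.022 0.001 [-0.01  -0.013 -0.014]
14 [0.003 0.027 0.   ] 0.022 -0.021 -0.018 [ 0.009  0.018 -0.002]
15 [0.014 0.02  0.   ] -0.021 -0.009 0.036 [ 0.011 -0.007 -0.   ]
0.6 0.06 0.014 (2e-06, 0.0004, 3e-05, 0.001) [(0.106, [(np.float64(0.83), 0.075), (np.float64(0.0), 0.241)]), (0.118
[... 1052 characters left out ...]
)])]
3 0.06 0.022 (2e-06, 0.0004, 3e-05, 0.001) [(0.106, [(np.float64(1.0), 0.066), (np.float64(0.0), 0.243)]), (0.118, [(np.float64(0.83), 0.08), (np.float64(0.83), 0.074)]), (0.13, [(np.float64(0.67), 0.125), (np.float64(0.83), 0.087)])]
3 0.1 0.014 (2e-06, 0.0004, 3e-05, 0.001) [(0.106, [(np.float64(1.0), 0.065), (np.float64(1.0), 0.064)]), (0.118, [(np.float64(1.0), 0.079), (np.float64(1.0), 0.07)]), (0.13, [(np.float64(0.5), 0.154), (np.float64(1.0), 0.092)])]
3 0.1 0.022 (2e-06, 0.0004, 3e-05, 0.001) [(0.106, [(np.float64(1.0), 0.061), (np.float64(1.0), 0.064)]), (0.118, [(np.float64(1.0), 0.094), (np.float64(1.0), 0.06)]), (0.13, [(np.float64(0.83), 0.125), (np.float64(1.0), 0.087)])]
```

```bash
sed -i 's/Rr=np.array(\[\[1.5\]\])/Rr=np.array([[.6]])/; s/^QA,QW,QD,P0D=.*/QA,QW,QD,P0D=2e-6,4e-4,3e-5,1e-3/' bal.py; sed -i 's/^DP=.07;STEP=.007;THR=.02;/DP=.1;STEP=.007;THR=.022;/' cap.py
python3 - <<'E'
s=open('run.py').read()
s=s.replace("from tst3 import decide","from cap import decide").replace('st=s.__dict__.setdefault("st",dict(b=None,mp=None));','st=s.st')
# believed true roll = tool roll + dl
s=s.replace("s.p=stp(s.h);","s.p=stp(s.h)+s.dl;").replace("tcp(S1,h1,p1)","tcp(S1,h1,p1-s.dl)").replace("s.am=-.2","s.am=.2;s.dl=.07")
s=s.replace("    def travel",'''    def settle(s):
        """let the lamp rest on a stop, find the roll offset of the stand in the grip"""
        s.slow(0.);env.dwell(.4);s.look();m1=s.am;env.dwell(.1);s.look();j=s.am-s.p
        s.dl+=j-np.sign(j)*.2 if abs(j-np.sign(j)*.2)<.1 else 0;sg=-np.sign(j)
        print("rest",round(m1,3),round(s.am,3),"p",round(s.p,3),"dl",round(s.dl,3))
        s.st=dict(b=None,sg=sg,j0=sg*-.2,mp=s.am);s.b=None;s.slow(sg*.035);env.dwell(.1)
    def slow(s,p):
        P,o=tcp(s.S,s.h,p-s.dl);d=np.linalg.norm(P-env.read_state()["position"])
        env.move_straight(P,o,rate=max(d/.7,.002))
    def travel''')
open('run.py','w').write(s)
E
cat > ph0.py <<'E'
from run import *
r=Run([.437,.256,.064],HB); good=0
t0=env.read_state()["clock"]
r.settle()
for k in range(22):
    good=good+1 if r.step(r.S,r.h) else 0
    if good>=5 or (r.b and abs(r.am-r.p)>.195):break
r.show(40);r.save();cv2.imwrite("pics/b2.png",r.f["image"])
E
python3 ph0.py
```

```text
rest 0.2 0.2 p 0.0 dl 0.07
 t      am     p      p1     dy     a      w      d    r   (j)
26.225  0.166 -0.035 -0.042  0.000  0.000  0.000  0.000  2.380  0.201
26.525  0.135 -0.042 -0.045  0.000  0.135 -0.147  0.000  1.960  0.177
26.825  0.107 -0.045 -0.047  0.000  0.107 -0.085  0.001  1.688  0.152
27.125  0.089 -0.047 -0.030  0.000  0.088 -0.075  0.008  1.817  0.135
27.425  0.070 -0.030 -0.028  0.000  0.070 -0.064  0.016  1.728  0.100
27.725  0.059 -0.028 -0.030  0.000  0.058 -0.042  0.025  1.736  0.087
28.025  0.050 -0.030 -0.024  0.000  0.050 -0.036  0.031  1.827  0.080
28.325  0.039 -0.024 -0.011  0.000  0.038 -0.042  0.032  1.856  0.062
28.625  0.030 -0.011 -0.019  0.000  0.030 -0.026  0.036  1.626  0.042
28.925  0.024 -0.019 -0.010  0.000  0.024 -0.022  0.037  1.726  0.043
clock 29.225 S [0.437 0.256 0.064]
```

```bash
cat > ph1.py <<'E'
from run import *
r=load(); r.log=[]
try: print(r.travel(TR,HR,vmax=.085,acc=.04,maxn=40))
finally: r.show(40);r.save();cv2.imwrite("pics/t1.png",r.f["image"])
E
python3 ph1.py
```

```text
True
 t      am     p      p1     dy     a      w      d    r   (j)
29.225  0.017 -0.010  0.002 -0.004  0.017 -0.024  0.037  1.685  0.027
29.525  0.008  0.002  0.001 -0.007  0.008 -0.003  0.038  1.619  0.006
29.825  0.001  0.001  0.006 -0.011  0.001  0.018  0.038  1.825  0.000
30.125 -0.008  0.006  0.017 -0.015 -0.008  0.027  0.035  1.960 -0.014
30.425 -0.013  0.017  0.005 -0.018 -0.013  0.061  0.035  1.773 -0.030
30.725 -0.016  0.005  0.015 -0.022 -0.015  0.078  0.033  1.386 -0.021
31.025 -0.029  0.015  0.041 -0.025 -0.028  0.065  0.024  1.366 -0.044
31.325 -0.052  0.041  0.049 -0.026 -0.050  0.070  0.013  1.757 -0.093
31.625 -0.055  0.049  0.017 -0.026 -0.055  0.129  0.010  1.946 -0.104
31.925 -0.052  0.017  0.031 -0.026 -0.050  0.132  0.003  1.955 -0.068
32.225 -0.049  0.032  0.022 -0.026 -0.048  0.129 -0.001  2.134 -0.080
32.525 -0.031  0.022 -0.013 -0.026 -0.031  0.167  0.002  1.855 -0.053
32.825 -0.026 -0.013  0.031 -0.026 -0.024  0.116 -0.006  1.989 -0.013
33.125 -0.025  0.031 -0.004 -0.023 -0.025  0.117 -0.005  1.951 -0.056
33.425 -0.013 -0.004 -0.008 -0.020 -0.013  0.128 -0.006  1.828 -0.010
33.725 -0.005 -0.008 -0.004 -0.016 -0.005  0.095 -0.007  1.871  0.003
34.025 -0.005 -0.004  0.003 -0.013 -0.004  0.062 -0.010  1.734 -0.001
34.325 -0.002  0.004 -0.010 -0.009 -0.002  0.058 -0.009  1.814 -0.006
34.625  0.006 -0.010 -0.023 -0.002  0.005  0.052 -0.008  1.583  0.015
clock 34.925 S [ 0.49473984 -0.07183018  0.105     ]
```

```bash
cat > ph2.py <<'E'
from run import *
r=load(); r.log=[]
for k in range(19): r.step(r.S,r.h)
r.show(40);r.save();cv2.imwrite("pics/t2.png",r.f["image"])
E
python3 ph2.py
```

```text
t      am     p      p1     dy     a      w      d    r   (j)
34.925  0.013 -0.023 -0.006  0.000  0.013  0.013 -0.008  1.734  0.037
35.225  0.015 -0.006 -0.010  0.000  0.015 -0.004 -0.006  1.743  0.022
35.525  0.013 -0.010 -0.001  0.000  0.013 -0.012 -0.006  1.580  0.023
35.825  0.013 -0.001 -0.013  0.000  0.013 -0.001 -0.003  1.645  0.014
36.125  0.014 -0.013 -0.005  0.000  0.014 -0.004 -0.003  1.712  0.027
36.425  0.015 -0.005 -0.013  0.000  0.015 -0.001  0.000  1.782  0.020
36.725  0.013 -0.013 -0.001  0.000  0.014 -0.011 -0.000  1.643  0.027
37.025  0.011 -0.001 -0.008  0.000  0.011 -0.008  0.002  1.671  0.012
37.325  0.012 -0.008 -0.008  0.000  0.012 -0.002  0.003  1.684  0.020
37.625  0.011 -0.008 -0.005  0.000  0.011 -0.006  0.004  1.726  0.019
37.925  0.012 -0.005 -0.010  0.000  0.012 -0.001  0.006  1.747  0.017
38.225  0.011 -0.010 -0.003  0.000  0.011 -0.007  0.006  1.722  0.021
38.525  0.011 -0.003 -0.010  0.000  0.010 -0.003  0.008  1.681  0.014
38.825  0.006 -0.010  0.007  0.000  0.006 -0.016  0.006  1.819  0.016
39.125  0.009  0.007 -0.022  0.000  0.009  0.011  0.011  1.620  0.003
39.425  0.006 -0.022  0.015  0.000  0.007 -0.017  0.006  1.552  0.028
39.725  0.010  0.014 -0.031  0.000  0.009  0.015  0.013  1.761 -0.004
40.025  0.007 -0.030  0.018  0.000  0.008 -0.018  0.008  1.711  0.037
40.325  0.009  0.018 -0.027  0.000  0.008  0.007  0.014  1.654 -0.009
clock 40.625 S [ 0.49473984 -0.07183018  0.105     ]
```

View pics/t2.png

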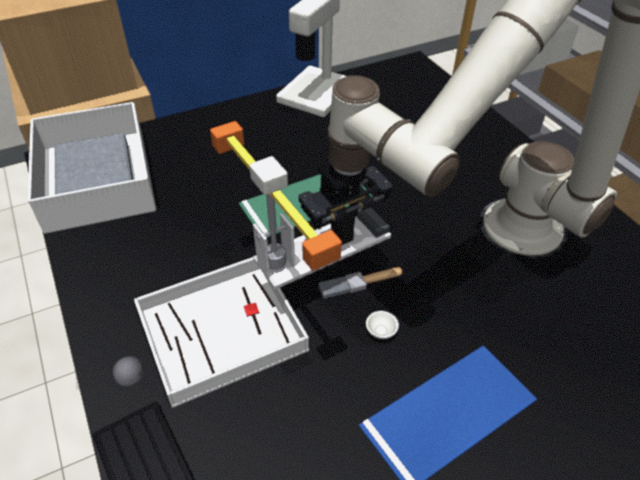

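```bash
cat > ph3.py <<'E'
from run import *
r=load(); r.log=[]
try: print(r.travel(GREEN+[0,0,.03],HG,vmax=.085,acc=.04,maxn=30),env.read_state()["force"])
finally: r.show(40);r.save();cv2.imwrite("pics/t3.png",r.f["image"])
E
python3 ph3.py
```

```text
True [ 0.36518029  0.26149228 -8.8706478 ]
 t      am     p      p1     dy     a      w      d    r   (j)
40.625  0.007 -0.026  0.021 -0.003  0.007 -0.013  0.010  1.663  0.033
40.925  0.004  0.021 -0.010 -0.007  0.003  0.012  0.014  1.547 -0.017
41.225  0.002 -0.010  0.011 -0.010  0.002  0.025  0.013  1.413  0.012
41.525 -0.003  0.011  0.005 -0.013 -0.003  0.035  0.013  1.661 -0.014
41.825 -0.009  0.005  0.017 -0.017 -0.009  0.046  0.011  1.628 -0.014
42.125 -0.014  0.017  0.012 -0.020 -0.014  0.067  0.010  1.657 -0.031
42.425 -0.016  0.012  0.012 -0.024 -0.015  0.090  0.009  1.625 -0.027
42.725 -0.018  0.012  0.011 -0.024 -0.018  0.099  0.007  1.521 -0.030
43.025 -0.018  0.011  0.006 -0.024 -0.017  0.108  0.005  1.418 -0.028
43.325 -0.016  0.006  0.007 -0.024 -0.015  0.109  0.004  1.413 -0.022
43.625 -0.018  0.007  0.016 -0.024 -0.017  0.096 -0.000  1.469 -0.025
43.925 -0.022  0.016  0.011 -0.021 -0.022  0.096 -0.004  1.618 -0.039
44.225 -0.020  0.011  0.001 -0.018 -0.019  0.102 -0.005  1.604 -0.030
44.525 -0.018  0.001  0.010 -0.015 -0.017  0.080 -0.009  1.393 -0.019
44.825 -0.022  0.010  0.017 -0.012 -0.021  0.055 -0.014  1.201 -0.032
45.125 -0.023  0.016  0.007 -0.008 -0.022  0.053 -0.017  1.407 -0.039
45.425 -0.018  0.007 -0.004 -0.002 -0.018  0.049 -0.018  1.184 -0.025
clock 45.725 S [ 0.4212 -0.337   0.034 ]
```

```bash
cat > ph4.py <<'E'
from run import *
r=load(); r.log=[];fz0=env.read_state()["force"][2]
for z in (.029,.024,.019,.0145,.011,.0085,.0085,.0085):
    r.step([*r.S[:2],z],r.h); s=env.read_state(); print(z,round(s["position"][2]-GZ,4),s["force"].round(2),s["wrist_torque"].round(2))
    if s["force"][2]-fz0>4: print("contact");break
r.show(40);r.save();cv2.imwrite("pics/t4.png",r.f["image"])
E
python3 ph4.py
```

```text
0.029 0.0289 [-0.22  1.02 -8.63] [ 0.35  0.64 -0.03]
0.024 0.0239 [ 0.05 -0.07 -9.4 ] [0.42 0.7  0.03]
0.019 0.0188 [-0.47  0.89 -8.98] [ 0.35  0.65 -0.03]
0.0145 0.0143 [ 0.64  0.22 -9.5 ] [ 0.4   0.62 -0.03]
0.011 0.0109 [-0.08  0.16 -8.46] [0.34 0.59 0.01]
0.0085 0.0084 [-0.25  1.03 -8.98] [0.38 0.65 0.07]
0.0085 0.0087 [ 0.51  0.16 -9.22] [0.38 0.63 0.04]
0.0085 0.0086 [-0.08  1.06 -8.83] [ 0.44  0.61 -0.01]
 t      am     p      p1     dy     a      w      d    r   (j)
45.725 -0.013 -0.004  0.011  0.000 -0.012  0.016 -0.021  1.301 -0.008
46.025 -0.009  0.011  0.000  0.000 -0.009  0.011 -0.021  1.329 -0.020
46.325 -0.008  0.001  0.010  0.000 -0.007  0.003 -0.022  0.862 -0.009
46.625 -0.007  0.010  0.002  0.000 -0.007  0.005 -0.022  1.160 -0.017
46.925 -0.004  0.003  0.003  0.000 -0.004  0.008 -0.022  1.010 -0.007
47.225 -0.003  0.003  0.004  0.000 -0.003  0.003 -0.023  0.951 -0.006
47.525 -0.004  0.004  0.007  0.000 -0.004 -0.002 -0.024  1.096 -0.008
47.825 -0.002  0.007 -0.001  0.000 -0.002  0.007 -0.023  1.208 -0.009
clock 48.125 S [ 0.4212 -0.337   0.0085]
```

```bash
cat > ph5.py <<'E'
from run import *
r=load(); r.log=[];fz0=-9.
for z in (.0065,.0045,.003,.002,.001):
    r.step([*r.S[:2],z],r.h); s=env.read_state(); print(z,round(s["position"][2]-GZ,4),s["force"].round(2),s["wrist_torque"].round(2),s["clock"])
    if s["force"][2]-fz0>5: print("contact");break
r.show(9)
env.dwell(.15);s=env.read_state();print(s["force"].round(2))
env.gripper_to(.6);s=env.read_state();print("open",s["clock"],s["force"].round(2),s["opening"])
env.gripper_to(1.0)
P=s["position"];env.move_straight([P[0],P[1],P[2]+.12],rate=.1)
print(env.read_state()["clock"])
f=env.grab_frame("scene");cv2.imwrite("pics/end.png",f["image"])
x=env.search_frame(f,"stand");print([(q["xyz"],q["score"]) for q in x[:1]])
E
python3 ph5.py
```

```text
0.0065 0.0065 [-0.57  0.27 -9.84] [0.33 0.6  0.  ] 48.425
0.0045 0.0049 [ 0.37 -1.   -8.68] [ 0.37  0.3  -0.11] 48.725
0.003 0.0046 [-2.59  2.02  3.5 ] [ 0.86  0.97 -0.11] 49.025
contact
 t      am     p      p1     dy     a      w      d    r   (j)
48.125 -0.002 -0.001  0.008  0.000 -0.002 -0.001 -0.024  1.149 -0.001
48.425 -0.001  0.008 -0.001  0.000 -0.001  0.004 -0.023  1.124 -0.009
48.725  0.001 -0.002  0.001  0.000  0.001  0.005 -0.023  1.073  0.003
[-4.31  2.87  7.19]
open 49.8583 [ 0.19  0.34 -0.06] 0.5957581807956505
52.0833
[([0.5776, -0.3164, 0.0941], 0.81)]
```

View pics/end.png

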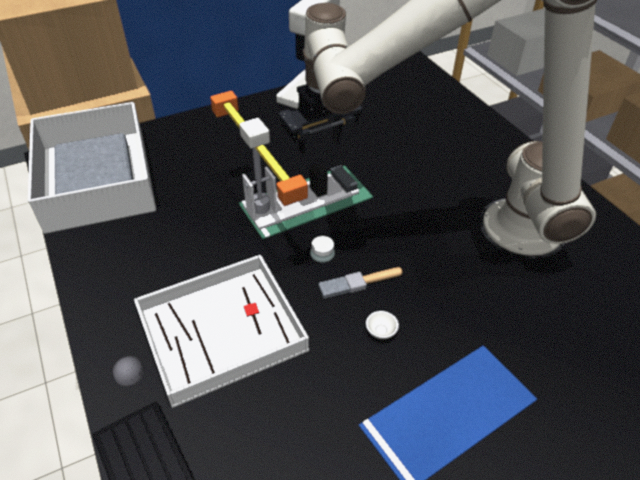

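The picture shows the stand flat and centred on the green mat, with its front at the white stripe near (262,228). The gripper is clear at (320,110), and the jar, brush, dish and tray have not moved. I'm handing the job in.

```bash
python3 -c "
from workcell import env
env.dwell(1.0);print(env.close_job(),env.read_state()['clock'])"
```

```text
the job is handed in; nothing more can be done
the job is handed in; nothing more can be done
```

I handed the job in at about 53 s of the 72 s; no verdict came back. The lamp was held upright over the red tag for 5.7 s, carried balanced to the green mat, set down upright and released.

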